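# Change the flasks on the shaker, clamp them and set the speed

### The job

The orange-capped flasks on the shaker are finished: lay them flat in the white tray. Lay every waiting blue-capped flask flat on the shaker mat, one to a marked lane and in the middle of it where the bar will come down across its body, lengthwise with its cap towards the control deck; then press the red handle of the hold-down bar down until the catch holds it by itself, and only after that slide the speed slider into the green band. Leave the other things on the bench where they are.

Things in the scene. Friction and masses are not known exactly. Their poses are not given: they have to be found in the camera images.
- shaker: platform shaker, fixed, 340 x 330 mm, front (control deck) facing its -x, y to the robot's left. Origin at the middle of its underside. Control deck at the front, 50 mm high, x from -175 to -90. Platform behind it with a flat dark non-slip mat, its top 85 mm above the bench, x from -90 to 165, y from -150 to 150. Grey catch post (30 x 26 mm) at x -50, y -185, top at 153 mm, with a spring bolt (sloped on top) that sticks out towards +x
- lane1 (a point): centre of marked lane 1 of 4 on the mat (lane 1 on the shaker's -y side), on the mat's surface, axes as the shaker's. Lanes run along x, 72 mm wide between pale printed lines
- lane2 (a point): centre of marked lane 2 of 4 on the mat (lane 1 on the shaker's -y side), on the mat's surface, axes as the shaker's. Lanes run along x, 72 mm wide between pale printed lines
- lane3 (a point): centre of marked lane 3 of 4 on the mat (lane 1 on the shaker's -y side), on the mat's surface, axes as the shaker's. Lanes run along x, 72 mm wide between pale printed lines
- lane4 (a point): centre of marked lane 4 of 4 on the mat (lane 1 on the shaker's -y side), on the mat's surface, axes as the shaker's. Lanes run along x, 72 mm wide between pale printed lines
- hold_bar (a joint): angle of the sprung hold-down bar, rad: 0 = raised (65 degrees above level, where its spring holds it), grows as it is pressed down; 1.134 = level, held by the spring catch; hard stop at 1.154, so it must be pushed a little past 1.134 for the catch to snap over it. Pressing the handle takes 3 to 5 N at first and about 8 to 12 N at the catch; let go before the catch holds, it springs back up
- hold_hinge (a point): point on the bar's hinge axis (along the shaker's y), 127 mm above the bench. Arms reach 150 mm from it towards the front to a 12 mm steel cross tube with foam below, which when pressed down lies across the flasks, 7 mm behind the lane centres, just above their tops. Raised, the tube (y = 165 to -265 mm of the shaker) is 263 mm high, 94 mm behind the lane centres: keep hand and arm clear of it
- hold_handle (a point): centre of the red round handle (22 mm thick, 60 mm long, along the shaker's y) on the right-hand (-y) end of the cross tube; 150 mm from the hinge axis and 235 mm to the shaker's -y side; moves with the bar on a circle about the hinge axis, from 263 mm high (raised) to 127 mm high (level)
- speed (a joint): position of the shaker's speed slider, m, 0 to 0.12, growing towards the shaker's +y; 0 = stopped. The green band printed along the track is from 0.068 to 0.092, middle 0.080. Stays where it is left (about 2 N of friction)
- speed_grip (a point): centre of the black slider grip, 24 x 16 x 28 mm (x, y, z), with a white pointer line across its top; it stands on the control deck, its foot 3 mm above the deck
- tray_in (a point): centre of the inner floor of the white open tray (fixed), 212 x 180 mm inside (x, y), walls 4 mm thick; floor 4 mm and rim 45 mm above the bench
- done1_mid (a point): culture flask, clear flat plastic body 72 x 42 x 24 mm (x, y, z) with neck and round orange cap, 23 across, on its -x end; 100 mm long in all; 50 to 100 g; lies flat on a 72 x 42 face. The point is the centre of the 72 x 42 x 24 body, 12 mm above what it lies on; the body's ends are at x = -36 and +36 mm and the cap's end at x = -64. A finished flask, at the start on the shaker's mat; None if absent
- done2_mid (a point): culture flask, clear flat plastic body 72 x 42 x 24 mm (x, y, z) with neck and round orange cap, 23 across, on its -x end; 100 mm long in all; 50 to 100 g; lies flat on a 72 x 42 face. The point is the centre of the 72 x 42 x 24 body, 12 mm above what it lies on; the body's ends are at x = -36 and +36 mm and the cap's end at x = -64. A finished flask, at the start on the shaker's mat; None if absent
- new1_mid (a point): culture flask, clear flat plastic body 72 x 42 x 24 mm (x, y, z) with neck and round blue cap, 23 across, on its -x end; 100 mm long in all; 50 to 100 g; lies flat on a 72 x 42 face. The point is the centre of the 72 x 42 x 24 body, 12 mm above what it lies on; the body's ends are at x = -36 and +36 mm and the cap's end at x = -64. A waiting flask, at the start on the bench; None if absent
- new2_mid (a point): culture flask, clear flat plastic body 72 x 42 x 24 mm (x, y, z) with neck and round blue cap, 23 across, on its -x end; 100 mm long in all; 50 to 100 g; lies flat on a 72 x 42 face. The point is the centre of the 72 x 42 x 24 body, 12 mm above what it lies on; the body's ends are at x = -36 and +36 mm and the cap's end at x = -64. A waiting flask, at the start on the bench; None if absent
- new3_mid (a point): culture flask, clear flat plastic body 72 x 42 x 24 mm (x, y, z) with neck and round blue cap, 23 across, on its -x end; 100 mm long in all; 50 to 100 g; lies flat on a 72 x 42 face. The point is the centre of the 72 x 42 x 24 body, 12 mm above what it lies on; the body's ends are at x = -36 and +36 mm and the cap's end at x = -64. A waiting flask, at the start on the bench; None if absent
- new4_mid (a point): culture flask, clear flat plastic body 72 x 42 x 24 mm (x, y, z) with neck and round blue cap, 23 across, on its -x end; 100 mm long in all; 50 to 100 g; lies flat on a 72 x 42 face. The point is the centre of the 72 x 42 x 24 body, 12 mm above what it lies on; the body's ends are at x = -36 and +36 mm and the cap's end at x = -64. A waiting flask, at the start on the bench; None if absent
- dishes: stack of clear petri dishes, 92 mm across, 32 high (mm), a bystander, origin under its middle
- timer: yellow bench timer, 55 x 70 x 22 (mm), a bystander, origin under its middle
- tip_box: blue pipette-tip box, 85 x 125 x 67 (mm), a bystander, origin under its middle
- marker: marker pen, 125 long, 15 thick (mm), a bystander, origin under its middle
- beaker: glass beaker, 72 across, 90 high (mm), a bystander, origin under its middle
Mind the look-alikes: they are no part of the job. What is shaped like the part that bears new1_mid but pink is not meant. What is shaped like the part that bears new4_mid but brown or pink is not meant.

How it is judged (in metres and radians):
On the way, in this order (a step that is already met when the one before it is completed fails the run):
1. the finished flasks lie flat in the tray and all waiting flasks lie flat in the lanes, caps to the front, with the bar still up ((y of new1_mid in the frame of lane1 between -0.016 and 0.016 m or y of new1_mid in the frame of lane2 between -0.016 and 0.016 m or y of new1_mid in the frame of lane3 between -0.016 and 0.016 m or y of new1_mid in the frame of lane4 between -0.016 and 0.016 m) and x of new1_mid in the frame of lane1 between -0.025 and 0.035 m and z of new1_mid in the frame of lane1 between 0.006 and 0.018 m and angle between the z axis of each of new1_mid, new2_mid, new3_mid, new4_mid, done1_mid, done2_mid and the z axis of shaker, either way round below 0.12 rad and angle between the x axis of each of new1_mid, new2_mid, new3_mid, new4_mid and the x axis of shaker, either way round below 0.3 rad and x of hold_hinge in the frame of new1_mid above 0.05 m and (y of new2_mid in the frame of lane1 between -0.016 and 0.016 m or y of new2_mid in the frame of lane2 between -0.016 and 0.016 m or y of new2_mid in the frame of lane3 between -0.016 and 0.016 m or y of new2_mid in the frame of lane4 between -0.016 and 0.016 m) and x of new2_mid in the frame of lane1 between -0.025 and 0.035 m and z of new2_mid in the frame of lane1 between 0.006 and 0.018 m and x of hold_hinge in the frame of new2_mid above 0.05 m and (y of new3_mid in the frame of lane1 between -0.016 and 0.016 m or y of new3_mid in the frame of lane2 between -0.016 and 0.016 m or y of new3_mid in the frame of lane3 between -0.016 and 0.016 m or y of new3_mid in the frame of lane4 between -0.016 and 0.016 m) and x of new3_mid in the frame of lane1 between -0.025 and 0.035 m and z of new3_mid in the frame of lane1 between 0.006 and 0.018 m and x of hold_hinge in the frame of new3_mid above 0.05 m and (y of new4_mid in the frame of lane1 between -0.016 and 0.016 m or y of new4_mid in the frame of lane2 between -0.016 and 0.016 m or y of new4_mid in the frame of lane3 between -0.016 and 0.016 m or y of new4_mid in the frame of lane4 between -0.016 and 0.016 m) and x of new4_mid in the frame of lane1 between -0.025 and 0.035 m and z of new4_mid in the frame of lane1 between 0.006 and 0.018 m and x of hold_hinge in the frame of new4_mid above 0.05 m and x of done1_mid in the frame of tray_in between -0.085 and 0.085 m and y of done1_mid in the frame of tray_in between -0.075 and 0.075 m and z of done1_mid in the frame of tray_in between 0.004 and 0.02 m and x of done2_mid in the frame of tray_in between -0.085 and 0.085 m and y of done2_mid in the frame of tray_in between -0.075 and 0.075 m and z of done2_mid in the frame of tray_in between 0.004 and 0.02 m and linear speed of each of new1, new2, new3, new4, done1, done2 below 0.03 m/s and value of joint hold_bar below 0.3 rad), for 0.2 s.
2. the hold-down bar is held down by its catch (value of joint hold_bar above 1.1 rad and contact force between the fingers and hold_bar below 0.5 N), for 0.2 s.
3. the speed slider stands in the green band (value of joint speed between 0.067 and 0.093 m), for 0.2 s.
At the end, for the whole second after the job is handed in: blue caps: flat on the mat, within 16 mm of a lane's middle line, 25 mm (front) or 35 (rear) of its centre, straight within 0.3 rad, caps to the front; orange caps: flat on the tray's floor; all at rest; bar held by its catch (above 1.10 rad); slider in the green band (0.067-0.093 m) (all of step 3 and (y of new1_mid in the frame of lane1 between -0.016 and 0.016 m or y of new1_mid in the frame of lane2 between -0.016 and 0.016 m or y of new1_mid in the frame of lane3 between -0.016 and 0.016 m or y of new1_mid in the frame of lane4 between -0.016 and 0.016 m) and x of new1_mid in the frame of lane1 between -0.025 and 0.035 m and z of new1_mid in the frame of lane1 between 0.006 and 0.018 m and angle between the z axis of each of new1_mid, new2_mid, new3_mid, new4_mid, done1_mid, done2_mid and the z axis of shaker, either way round below 0.12 rad and angle between the x axis of each of new1_mid, new2_mid, new3_mid, new4_mid and the x axis of shaker, either way round below 0.3 rad and x of hold_hinge in the frame of new1_mid above 0.05 m and (y of new2_mid in the frame of lane1 between -0.016 and 0.016 m or y of new2_mid in the frame of lane2 between -0.016 and 0.016 m or y of new2_mid in the frame of lane3 between -0.016 and 0.016 m or y of new2_mid in the frame of lane4 between -0.016 and 0.016 m) and x of new2_mid in the frame of lane1 between -0.025 and 0.035 m and z of new2_mid in the frame of lane1 between 0.006 and 0.018 m and x of hold_hinge in the frame of new2_mid above 0.05 m and (y of new3_mid in the frame of lane1 between -0.016 and 0.016 m or y of new3_mid in the frame of lane2 between -0.016 and 0.016 m or y of new3_mid in the frame of lane3 between -0.016 and 0.016 m or y of new3_mid in the frame of lane4 between -0.016 and 0.016 m) and x of new3_mid in the frame of lane1 between -0.025 and 0.035 m and z of new3_mid in the frame of lane1 between 0.006 and 0.018 m and x of hold_hinge in the frame of new3_mid above 0.05 m and (y of new4_mid in the frame of lane1 between -0.016 and 0.016 m or y of new4_mid in the frame of lane2 between -0.016 and 0.016 m or y of new4_mid in the frame of lane3 between -0.016 and 0.016 m or y of new4_mid in the frame of lane4 between -0.016 and 0.016 m) and x of new4_mid in the frame of lane1 between -0.025 and 0.035 m and z of new4_mid in the frame of lane1 between 0.006 and 0.018 m and x of hold_hinge in the frame of new4_mid above 0.05 m and x of done1_mid in the frame of tray_in between -0.085 and 0.085 m and y of done1_mid in the frame of tray_in between -0.075 and 0.075 m and z of done1_mid in the frame of tray_in between 0.004 and 0.02 m and x of done2_mid in the frame of tray_in between -0.085 and 0.085 m and y of done2_mid in the frame of tray_in between -0.075 and 0.075 m and z of done2_mid in the frame of tray_in between 0.004 and 0.02 m and linear speed of each of new1, new2, new3, new4, done1, done2 below 0.03 m/s and value of joint hold_bar above 1.1 rad); the robot touches nothing.
It fails at once if one of the other things on the bench (dishes, timer, tip box, marker, beaker) is moved more than 30 mm (distance of any of dishes, timer, tip_box, marker, beaker from where it was at the start of the episode above 0.03 m).
Of done1, done2 only 1 to 2 are there at a start; the rules pass over those that are not, and their reading is None.
Of new1, new2, new3, new4 only 3 to 4 are there at a start; the rules pass over those that are not, and their reading is None.
At some moment in a run one of done1, done2 may be knocked a few centimetres aside while the robot is not near it.
Once in a run the grip may slacken for a moment while it holds something.
It also fails if it takes over 210 s, if anything falls off the work surface, if the arm or the gripper's body presses on something with over 40 N, if the wrist force passes 120 N, or if a joint passes its speed limit or range.

### The arm

A 6-joint arm with a two-finger parallel gripper is mounted at the origin on the work surface. World frame = base frame: x ahead of the robot, y to its left, z up, the work surface at z = 0. Lengths are in m, angles in degrees, forces in N, time in s.
With the tool pointing down it reaches from about 0.35 to 0.875 m from the base axis. Payload 4.2 kg.
Tool frame: the origin (TCP) lies midway between the tips of the shut fingers; the grasp point (between the pads) lies 19 mm behind it; z points along the fingers, y is the direction in which the jaws open and shut (so a half turn about z gives the same grasp; the last joint's range is limited). The gripper opens to 87 mm and grips with 3 to 60 N. Pads are 19 mm wide; open, the fingers measure 117 mm over their backs; the gripper's body (75 mm by 190 mm) begins 51 mm behind the grasp point.
Start: joints at [89.645, 22.042, 0.453, 0, -68.411, -14.817], TCP at [0.164, 0.603, 0.201] pointing down, gripper open.
Joint ranges: [-179.83, 179.83], [-69.29, 118.12], [-61.27, 80.66], [-181.25, 117.63], [-171.15, -9.14], [-177.46, 177.46]. Speed limits (degrees/s): [159.86, 159.86, 180, 180, 180, 180].

### API

Orientations are given as a 3x3 rotation matrix whose columns are the frame's x, y, z axes.
In Python, from station import r gives the robot as it stands.
- The arm moves only by the tool servo_tool, never from a script. Its arguments are lists of equal length, an entry for each row: "slide": the shift along the world's x, y, z in units of 60 mm (1.0 is 60 mm), a list of three; "twist": the turn, a rotation vector about the world's x, y, z in units of 6 degrees (1.0 is 6 degrees), a list of three; "gripper": the closure, from 0 (fully open) to 1 (shut). In form: {"slide": [[x, y, z], ...], "twist": [[wx, wy, wz], ...], "gripper": [gripper, ...]}. A call has 1 to 12 rows; each row shifts and turns the commanded pose from where the row before left it; what a row does not reach is not made up. A row lasts 1/8 s, in which the tool goes at most 62.5 mm and 10.7 degrees, less where a joint would pass 70% of its speed; a pose out of reach is approached as far as the arm can. A call is refused whole if a number of a shift passes 1 or a number of a turn 1, either way. A call with a gripper value outside its range is refused whole. The fingers move at their own pace and stop on an object; the grip force is fixed at half the most. Time passes only in rows, so rows that do not move let the fingers close. It gives the time, the measured TCP pose, the force and the opening at its end, in the units of the state.
- r.sense(): the state, without advancing time (a new reading comes with each control period).
- r.capture(name): name is "scene" or "side" or "wrist"; returns a dict with "image" (480x640x3 uint8, blue, green, red), "intrinsics" (3x3 intrinsics, pixels), "R" (3x3) and "t" (3): a world point X has camera coordinates R X + t. Camera axes: x right, y down, z forward; pixel columns grow to the right and rows downward; lengths in m; the calibration is good to about 2 mm. A picture is of the moment at which its call begins. There is no depth.
- r.finish_job(): hands the job in, once; it reports no verdict.
The state is a dict: "time_s": time; "joints": joint angles; "joint_velocities": joint speeds; "effort": joint torques, N m; "tcp_pos": TCP position; "ee_rot": TCP orientation; "wrist_force": force on the tool from outside, world axes, zero at the start; "moment": the same for the moment, N m; "gripper_width": opening from 0.0 (shut) to 1.0 (fully open).
Only numpy, scipy, OpenCV 4.12 (cv2) and the standard library are available. Lean on these libraries where they do the work, as an engineer would, in place of code of your own. Each camera call takes 0.05 s, during which the arm holds its last target.

## Working session

There is one attempt and no reset: what is moved stays moved. The work goes in short steps, Python scripts to look and compute and a tool call to move; the robot and the scene stay as the last step left them, time stands still between calls to the robot, and variables do not carry over. Pictures are saved under pics/ and viewed, and the job is handed in when it is done.

Besides the shell and the picture viewer there is one more tool, called after ">>>" as a command line: name --argument value ..., lists and objects as JSON in quotes. servo_tool: Moves the arm, as the interface text tells. Its arguments: {"type":"object","properties":{"slide":{"type":"array","items":{"type":"array","items":{"type":"number"}}},"twist":{"type":"array","items":{"type":"array","items":{"type":"number"}}},"gripper":{"type":"array","items":{"type":"number"}}},"required":["slide","twist","gripper"]}

```bash
ls; mkdir -p pics; python3 - <<'E'
from station import r
import cv2
s=r.sense();print(s)
for n in("scene","side","wrist"):
    c=r.capture(n);cv2.imwrite(f"pics/{n}0.png",c["image"]);print(n,c["intrinsics"],c["R"],c["t"])
E
```

```text
pics
{'time_s': 0.0, 'joints': array([ 8.96440761e+01,  2.20901347e+01,  3.80769320e-01, -2.84345981e-02,
       -6.84125888e+01, -1.48165384e+01]), 'joint_velocities': array([ 0.06566514, -0.01882526, -0.0321842 , -0.03149088,  0.06883263,
        0.10114663]), 'effort': array([ 3.55694219e-04, -3.90659165e+01,  1.87403083e+01,  4.21978220e+00,
        1.09617761e-02, -1.93043743e-04]), 'tcp_pos': array([0.16339509, 0.60259081, 0.19997447]), 'ee_rot': array([[ 9.65094488e-01, -2.61901517e-01, -4.74680218e-04],
       [-2.61901929e-01, -9.65092152e-01, -2.12555096e-03],
       [ 9.85748681e-05,  2.17567718e-03, -9.99997628e-01]]), 'wrist_force': array([-0.4129037 , -0.56459138,  0.48942466]), 'moment': array([0.02196562, 0.00162087, 0.00906012]), 'gripper_width': 1.0013861368397992}
scene [[448.99520347   0.         315.85557705]
 [  0.         448.99520347 235.74288732]
 [  0.           0.           1.        ]] [[ 0.63103229  0.77557872  0.01661012]
 [ 0.57991819 -0.45739955 -0.67415172]
 [-0.51526027  0.43504402 -0.73840609]] [-0.34078654 -0.15137471  1.40798741]
side [[591.62220136   0.         321.71413465]
 [  0.         591.62220136 237.01131594]
 [  0.           0.           1.        ]] [[-0.99409287 -0.10833266  0.00658721]
 [-0.08319365  0.72161999 -0.68727244]
 [ 0.06970059 -0.68376065 -0.72636988]] [0.50135668 0.10927728 1.71172909]
wrist [[359.95234622   0.         316.79865176]
 [  0.         359.95234622 234.64093354]
 [  0.           0.           1.        ]] [[-0.2622917  -0.96498591  0.00229192]
 [-0.93064566  0.25358428  0.26380612]
 [-0.25515039  0.0670612  -0.964573  ]] [ 0.62349964 -0.03158119  0.38961911]
```

View pics/scene0.png

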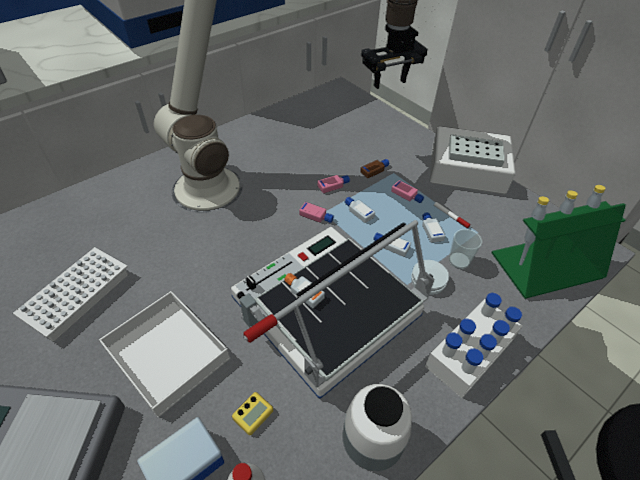

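View pics/side0.png

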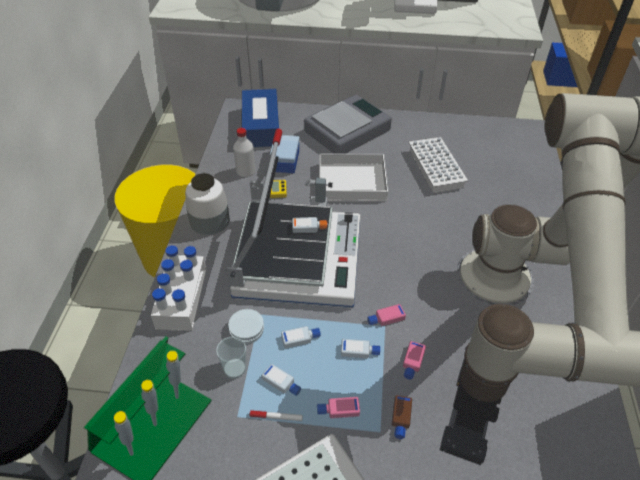

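View pics/wrist0.png

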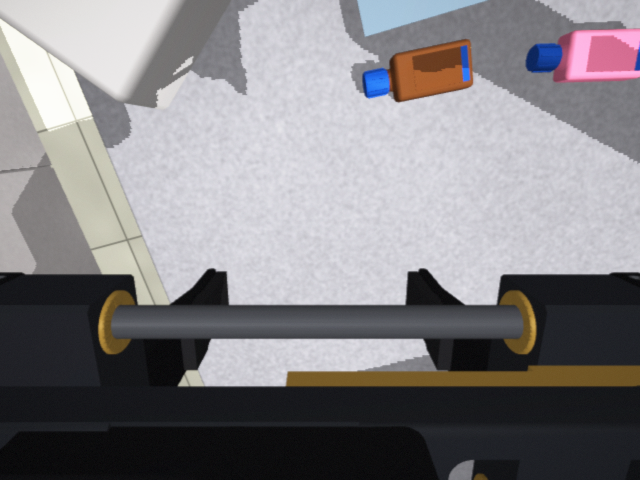

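```bash
cat > h.py <<'E'
from station import r
import cv2,numpy as np
def crop(n,x0,y0,x1,y1,f,out):
    c=r.capture(n);im=c["image"][y0:y1,x0:x1];cv2.imwrite("pics/"+out,cv2.resize(im,None,fx=f,fy=f,interpolation=cv2.INTER_CUBIC));return c
def ray(c,u,v,z):
    K,R,t=c["intrinsics"],np.array(c["R"]),np.array(c["t"])
    d=R.T@np.linalg.inv(K)@np.array([u,v,1.]);o=-R.T@t
    return o+d*(z-o[2])/d[2]
def proj(c,X):
    p=c["intrinsics"]@(np.array(c["R"])@np.array(X)+np.array(c["t"]));return p[:2]/p[2]
def tri(c1,p1,c2,p2):
    A=[]
    for c,p in((c1,p1),(c2,p2)):
        P=c["intrinsics"]@np.c_[c["R"],c["t"]];A+= [p[0]*P[2]-P[0],p[1]*P[2]-P[1]]
    A=np.array(A);return np.linalg.lstsq(A[:,:3],-A[:,3],rcond=None)[0]
E
python3 - <<'E'
from h import *
crop("side",220,130,400,310,3.3,"s1.png")
crop("side",220,290,430,440,3.5,"s2.png")
crop("scene",220,210,440,400,3.1,"s3.png")
E
```

```text
(no output)
```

View pics/s1.png

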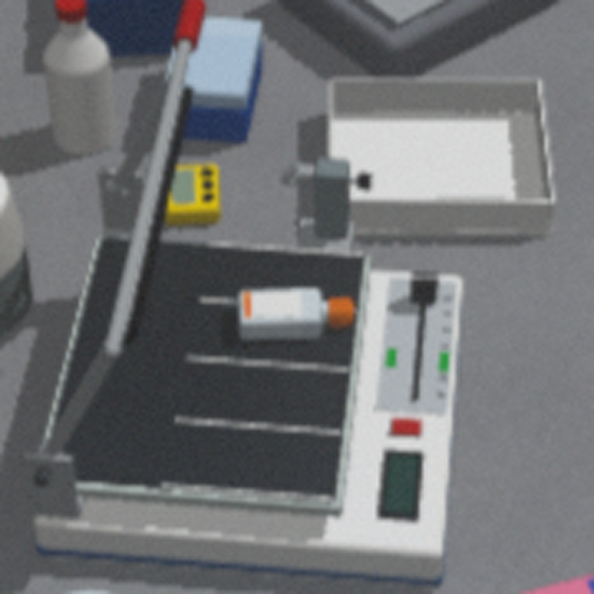

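View pics/s2.png

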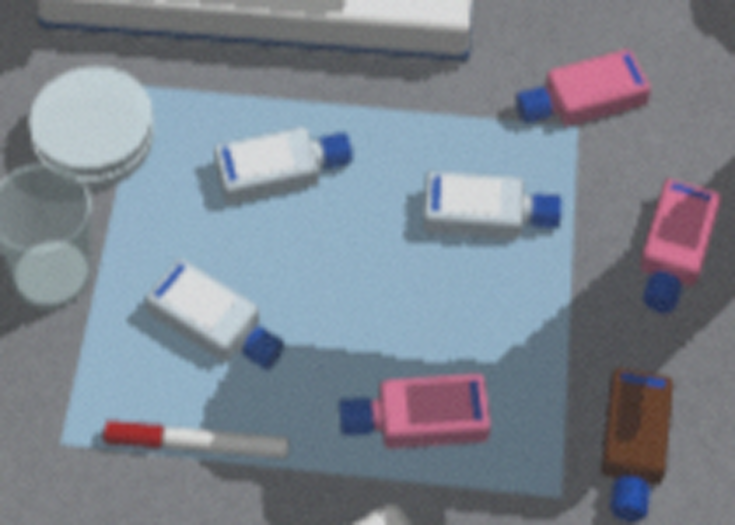

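View pics/s3.png

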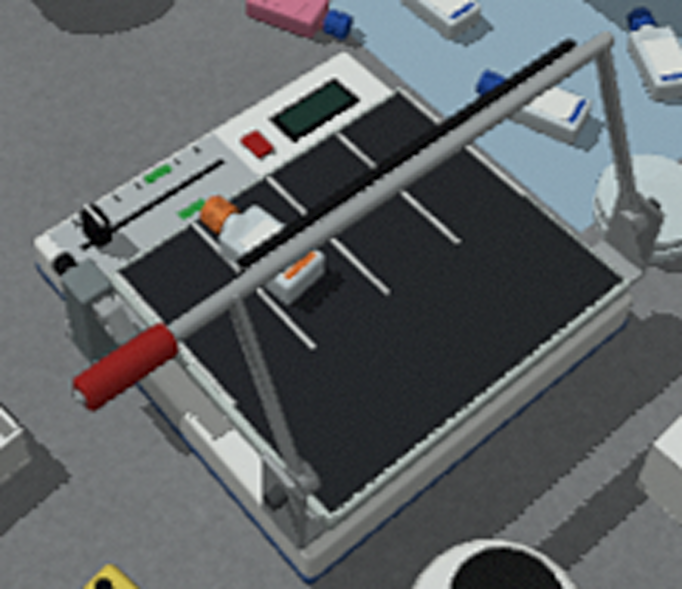

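```bash
cat > fit.py <<'E'
from h import *
from scipy.optimize import least_squares
cs=r.capture("side");cc=r.capture("scene")
S=lambda x,y:(220+(x+.5)/3.3-.5,130+(y+.5)/3.3-.5)
C=lambda x,y:(220+(x+.5)/3.1-.5,210+(y+.5)/3.1-.5)
obs=[(cs,S(367,255),(-.09,-.15,.085)),(cs,S(105,240),(.165,-.15,.085)),(cs,S(340,508),(-.09,.15,.085)),
(cs,S(462,277),(-.175,-.165,.05)),(cs,S(445,555),(-.175,.165,.05)),
(cc,C(118,270),(-.09,-.15,.085)),(cc,C(400,90),(-.09,.15,.085)),(cc,C(330,515),(.165,-.15,.085)),(cc,C(632,282),(.165,.15,.085)),
(cc,C(37,240),(-.175,-.165,.05)),(cc,C(345,52),(-.175,.165,.05))]
def W(p,q):
    a=p[2];return np.array([p[0]+q[0]*np.cos(a)-q[1]*np.sin(a),p[1]+q[0]*np.sin(a)+q[1]*np.cos(a),q[2]])
def res(p): return np.concatenate([proj(c,W(p,q))-o for c,o,q in obs])
s=least_squares(res,[.55,0,0],loss='soft_l1',f_scale=2)
p=s.x;print(p,np.degrees(p[2]));print(res(p).reshape(-1,2).round(1))
def inv(X):
    a=p[2];d=np.array(X)[:2]-p[:2];return np.array([d[0]*np.cos(a)+d[1]*np.sin(a),-d[0]*np.sin(a)+d[1]*np.cos(a)])
for nm,c,o in [("l12a",cc,C(195,222)),("l12b",cc,C(315,348)),("l23a",cc,C(270,178)),("l23b",cc,C(388,293)),("l34a",cc,C(340,135)),("l34b",cc,C(460,243)),
 ("l34s a",cs,S(340,432)),("l34s b",cs,S(176,420)),("l23s a",cs,S(350,368)),("l23s b",cs,S(187,358))]:
    print(nm,inv(ray(c,*o,.085)).round(4))
S2=lambda x,y:(220+(x+.5)/3.5-.5,290+(y+.5)/3.5-.5)
print("tube side/scene ends")
for nm,a,b,z in [("new a cap-left",S2(267,160),S2(338,149),.012),("new b",S2(474,201),S2(546,210),.012),("new c",S2(202,306),S2(264,346),.012)]:
    A=ray(cs,*a,.018);B=ray(cs,*b,.012);d=B-A;print(nm,A.round(3),B.round(3),np.degrees(np.arctan2(d[1],d[0])).round(1),np.hypot(*d[:2]).round(4))
print("done",ray(cs,*S(281,312),.103).round(3),ray(cs,*S(342,312),.097).round(3))
print("grip",inv(ray(cs,*S(424,278),.081)))
np.save("sh.npy",p)
E
python3 fit.py
```

```text
[0.57663902 0.00804447 0.01509807] 0.8650555746777138
[[ 1.3 -0.9]
 [-3.  -2.1]
 [ 0.3 -0.2]
 [ 0.3 -0.7]
 [-0.6  0.6]
 [-3.7  0.1]
 [ 1.  -2.7]
 [ 0.6  2.7]
 [ 1.6 -1.2]
 [-1.4 -1.1]
 [ 0.9 -2.1]]
l12a [-0.084  -0.0725]
l12b [ 0.0585 -0.0736]
l23a [-0.0809 -0.0012]
l23b [ 0.0571 -0.002 ]
l34a [-0.0794  0.0705]
l34b [0.0585 0.0706]
l34s a [-0.0817  0.0697]
l34s b [0.0566 0.07  ]
l23s a [-0.0835 -0.004 ]
l23s b [ 0.0579 -0.0018]
tube side/scene ends
new a cap-left [0.541 0.283 0.018] [0.49  0.264 0.012] -158.8 0.0547
new b [0.385 0.302 0.018] [0.332 0.3   0.012] -177.7 0.0532
new c [0.57  0.41  0.018] [0.523 0.433 0.012] 154.2 0.0523
done [ 0.558 -0.04   0.103] [ 0.506 -0.052  0.097]
grip [-0.13996839 -0.12524563]
```

```bash
cat >> fit.py <<'E'
print("----")
for q in [(330,80),(545,80),(552,200),(352,203)]: print("tray rim",ray(cs,*S(*q),.045).round(3))
print("floor",[ray(cs,*S(*q),.004).round(3) for q in [(330,120),(513,120),(510,195)]])
for L in (-.012,):
    for c,n in((cs,"side"),(cc,"scene")):
        print(n,proj(c,W(p,(L+.094,-.235,.263))),proj(c,W(p,(L+.094,-.265,.263))),proj(c,W(p,(L+.094,.165,.263))))
E
python3 fit.py | sed -n '/----/,$p'
python3 - <<'E'
from h import *
crop("side",240,120,300,180,10,"s4.png");crop("scene",90,280,250,420,4,"s5.png")
E
```

```text
----
tray rim [ 0.559 -0.437  0.045]
tray rim [ 0.338 -0.463  0.045]
tray rim [ 0.325 -0.278  0.045]
tray rim [ 0.517 -0.252  0.045]
floor [array([ 0.557, -0.422,  0.004]), array([ 0.368, -0.444,  0.004]), array([ 0.365, -0.327,  0.004])]
side [276.77883793 137.52551567] [278.25969807 131.33332983] [253.01711328 236.8846728 ]
scene [261.5849674  327.67647835] [247.08233601 337.52967942] [416.26156021 222.5879927 ]
```

View pics/s4.png

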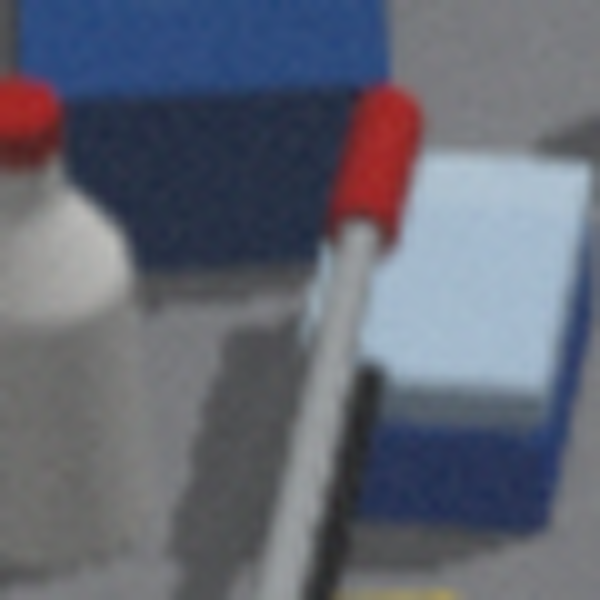

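View pics/s5.png

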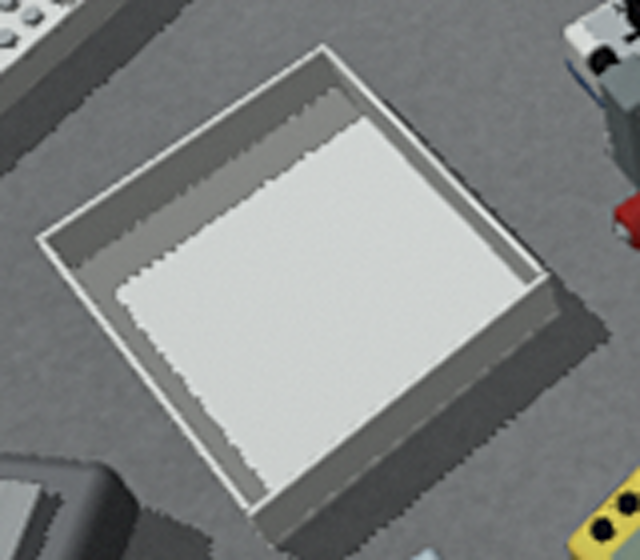

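>>> servo_tool --slide '[[0.2,-0.4,0.05],[0.2,-0.4,0.05],[0.2,-0.4,0.05],[0.2,-0.4,0.05],[0.2,-0.4,0.05],[0.2,-0.4,0.05],[0.2,-0.4,0.05],[0.2,-0.4,0.05]]' --twist '[[0,0,-1],[0,0,-1],[0,0,-1],[0,0,-1],[0,0,-1],[0,0,-1],[0,0,-1],[0,0,-1]]' --gripper '[0,0,0,0,0,0,0,0]'

```text
time_s: 1.6
tcp_pos: [0.2599, 0.4104, 0.2254]
ee_rot: [[0.448, -0.894, 0.0], [-0.894, -0.448, 0.0], [-0.0, -0.0, -1.0]]
wrist_force: [0.2, 0.2, 0.3]
gripper_width: 0.997
```

```bash
python3 - <<'E'
from h import *
s=r.sense();print(s['joints'].round(1),s['tcp_pos'].round(4),np.degrees(np.arctan2(s['ee_rot'][1,0],s['ee_rot'][0,0])))
c=r.capture("scene")
t=[ray(c,90+x/4,280+y/4,.045) for x,y in [(323,47),(545,277),(257,515),(40,240)]];print(np.array(t).round(3),np.mean(t,0))
E
```

```text
[ 76.9   7.3 -16.1   0.  -66.6 -50.2] [0.2599 0.4104 0.2254] -63.36388608434026
[[ 0.326 -0.279  0.045]
 [ 0.541 -0.255  0.045]
 [ 0.564 -0.436  0.045]
 [ 0.348 -0.461  0.045]] [ 0.44490982 -0.35789617  0.045     ]
```

>>> servo_tool --slide '[[0.2,-0.4,0],[0.2,-0.4,0],[0.2,-0.4,0],[0.2,-0.4,0],[0.2,-0.4,0],[0.2,-0.4,0],[0.2,-0.4,0],[0.2,-0.4,0],[0.2,-0.4,0],[0.2,-0.4,0]]' --twist '[[0,0,-1],[0,0,-1],[0,0,-1],[0,0,-1],[0,0,-1],[0,0,-1],[0,0,-1],[0,0,-1],[0,0,-1],[0,0,-1]]' --gripper '[0.3,0.3,0.3,0.3,0.3,0.3,0.3,0.3,0.3,0.3]'

```text
time_s: 2.9
tcp_pos: [0.3799, 0.1706, 0.2253]
ee_rot: [[-0.549, -0.836, 0.001], [-0.836, 0.549, 0.001], [-0.001, -0.0, -1.0]]
wrist_force: [0.6, 1.3, -0.2]
gripper_width: 0.697
```

>>> servo_tool --slide '[[0.2,-0.4,0],[0.2,-0.4,0],[0.2,-0.4,0],[0.2,-0.4,0],[0.2,-0.4,0],[0.2,-0.4,0],[0.2,-0.4,0],[0.2,-0.4,0],[0.2,-0.4,0],[0.2,-0.1,0]]' --twist '[[0,0,-1],[0,0,-1],[0,0,-1],[0,0,-1],[0,0,-1],[0,0,-1],[0,0,-1],[0,0,-1],[0,0,-1],[0,0,0]]' --gripper '[0.3,0.3,0.3,0.3,0.3,0.3,0.3,0.3,0.3,0.3]'

```text
time_s: 4.15
tcp_pos: [0.5, -0.0517, 0.2251]
ee_rot: [[-0.999, -0.049, 0.0], [-0.049, 0.999, 0.0], [-0.0, 0.0, -1.0]]
wrist_force: [0.4, 0.0, 0.3]
gripper_width: 0.702
```

```bash
cat >> h.py <<'E'
def st():
    s=r.sense();R=s['ee_rot'];print('t',s['time_s'],'J',s['joints'].round(0),'tcp',s['tcp_pos'].round(4),'yaw',np.degrees(np.arctan2(R[1,0],R[0,0])).round(2),'w',round(s['gripper_width'],3),'F',s['wrist_force'].round(1));return s
E
python3 - <<'E'
from h import *
st();crop("wrist",0,0,640,480,1.2,"w1.png");crop("side",220,130,400,310,3.3,"s6.png")
E
```

```text
t 4.15 J [  13.    9.  -14.    0.  -67. -100.] tcp [ 0.5    -0.0517  0.2251] yaw -177.2 w 0.702 F [0.4 0.  0.3]
```

View pics/w1.png

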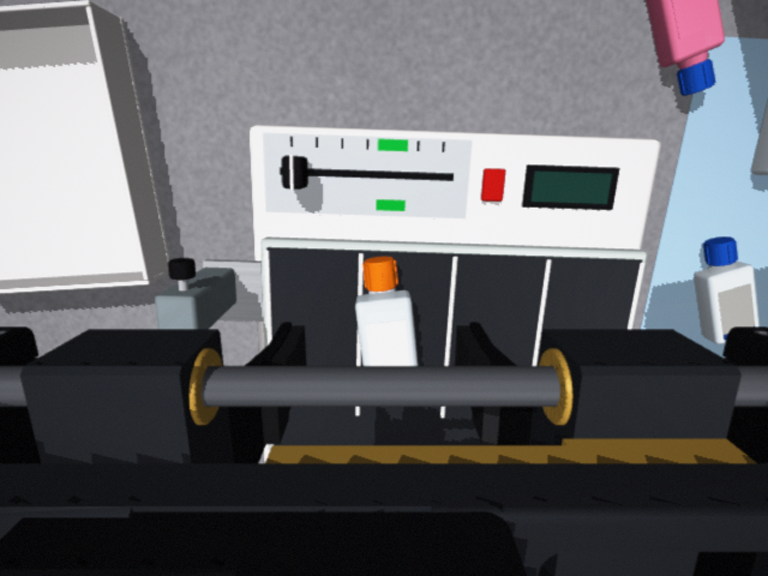

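View pics/s6.png

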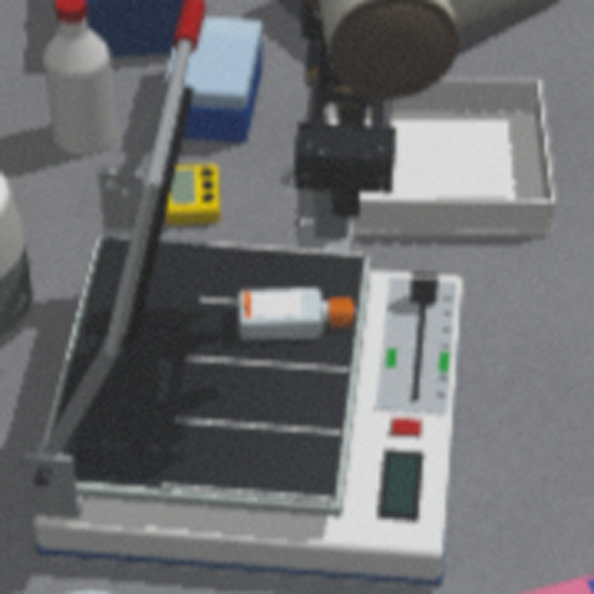

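```bash
python3 - <<'E'
from h import *
c=crop("wrist",270,190,370,310,6,"w2.png")
E
```

```text
(no output)
```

View pics/w2.png

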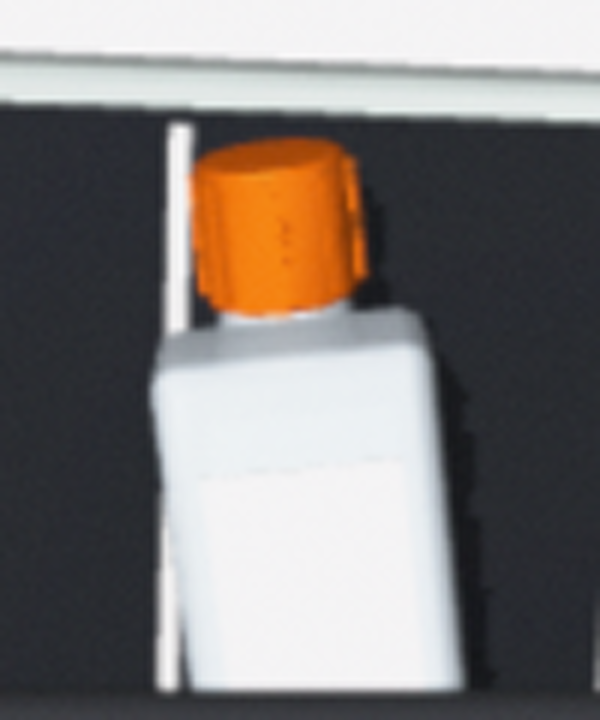

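```bash
python3 - <<'E'
from h import *
c=r.capture("wrist");p=np.load("sh.npy")
P=lambda x,y,z:ray(c,270+(x+.5)/6-.5,190+(y+.5)/6-.5,z)
L=P(157,385,.109),P(195,690,.109);R=P(430,345,.109),P(463,690,.109)
for a,b in(L,R):
    d=b-a;print(a.round(4),b.round(4),np.degrees(np.arctan2(d[1],d[0])))
f=(L[0]+R[0])/2;print('front mid',f,'width',np.linalg.norm((L[0]-R[0])[:2]))
a,b=P(181,130,.085),P(168,690,.085);d=b-a;print('line12',a,b,np.degrees(np.arctan2(d[1],d[0])))
for n,(x0,y0),(x1,y1) in(("l23",(455,258),(443,415)),("l34",(548,262),(533,365))):
    a=ray(c,x0/1.2,y0/1.2,.085);b=ray(c,x1/1.2,y1/1.2,.085);d=b-a;print(n,a,b,np.degrees(np.arctan2(d[1],d[0])))
def inv(X):
    a=p[2];d=np.array(X)[:2]-p[:2];return np.array([d[0]*np.cos(a)+d[1]*np.sin(a),-d[0]*np.sin(a)+d[1]*np.cos(a)])
print(inv(P(181,130,.085)),inv(P(168,690,.085)))
print('slider grip top',inv(ray(c,294/1.2,172/1.2,.081)), 'deck FL', inv(ray(c,658/1.2,141/1.2,.05)),inv(ray(c,252/1.2,128/1.2,.05)),'green',[inv(ray(c,u/1.2,v/1.2,.05)).round(4) for u,v in((376,205),(405,205))])
print('matfront', inv(ray(c,268/1.2,246/1.2,.085)),inv(ray(c,643/1.2,256/1.2,.085)))
E
```

```text
[ 0.528  -0.0683  0.109 ] [ 0.5763 -0.0609  0.109 ] 8.723871793691076
[ 0.52  -0.029  0.109] [ 0.5743 -0.0204  0.109 ] 9.085076520949626
front mid [ 0.52400973 -0.04865433  0.109     ] width 0.04005167062297363
line12 [ 0.49509374 -0.06710857  0.085     ] [ 0.58843036 -0.06576696  0.085     ] 0.8235053364002937
l23 [0.49497464 0.00560822 0.085     ] [0.6306308  0.00841136 0.085     ] 1.1837687670728652
l34 [0.49455322 0.07690855 0.085     ] [0.58082329 0.0777896  0.085     ] 0.585128423712232
[-0.08267061 -0.07391334] [ 0.01067563 -0.07398104]
slider grip top [-0.14100395 -0.12353435] deck FL [-0.17381641  0.1574612 ] [-0.17246578 -0.16173474] green [array([-0.1163, -0.0629]), array([-0.1171, -0.0392])]
matfront [-0.08604985 -0.14341987] [-0.08820232  0.14174661]
```

>>> servo_tool --slide '[[0.49,0.08,0],[0.48,0.07,0],[0,0,-0.5],[0,0,-0.5],[0,0,-0.5],[0,0,-0.4],[0,0,-0.3],[0,0,-0.06]]' --twist '[[0,0,0.5],[0,0,0.5],[0,0,0],[0,0,0],[0,0,0],[0,0,0],[0,0,0],[0,0,0]]' --gripper '[0.25,0.25,0.25,0.25,0.25,0.25,0.25,0.25]'

```text
time_s: 5.35
tcp_pos: [0.5566, -0.0411, 0.0884]
ee_rot: [[-0.988, -0.155, -0.003], [-0.155, 0.988, -0.0], [0.003, 0.0, -1.0]]
wrist_force: [-0.1, -0.2, 0.8]
gripper_width: 0.755
```

>>> servo_tool --slide '[[0,0,0],[0,0,0],[0,0,0],[0,0,0],[0,0,0],[0,0,0]]' --twist '[[0,0,0],[0,0,0],[0,0,0],[0,0,0],[0,0,0],[0,0,0]]' --gripper '[1,1,1,1,1,1]'

```text
time_s: 6.1
tcp_pos: [0.5577, -0.0419, 0.0895]
ee_rot: [[-0.988, -0.153, 0.0], [-0.153, 0.988, 0.0], [-0.0, 0.0, -1.0]]
wrist_force: [0.1, -0.0, 0.2]
gripper_width: 0.152
```

>>> servo_tool --slide '[[0,0,0.3],[0,0,0.4],[0,0,0.4],[0,0,0.4]]' --twist '[[0,0,0],[0,0,0],[0,0,0],[0,0,0]]' --gripper '[1,1,1,1]'

```text
time_s: 6.6
tcp_pos: [0.5576, -0.0418, 0.1802]
ee_rot: [[-0.988, -0.153, -0.0], [-0.153, 0.988, -0.0], [0.0, 0.0, -1.0]]
wrist_force: [0.6, 0.5, -0.4]
gripper_width: 0.006
```

```bash
python3 - <<'E'
from h import *
st();crop("wrist",0,0,640,480,1.2,"w3.png");crop("side",200,100,400,300,3,"s7.png")
E
```

```text
t 6.6 J [ 12.  17. -11.  -0. -63. -93.] tcp [ 0.5576 -0.0418  0.1802] yaw -171.17 w 0.006 F [ 0.6  0.5 -0.4]
```

View pics/w3.png

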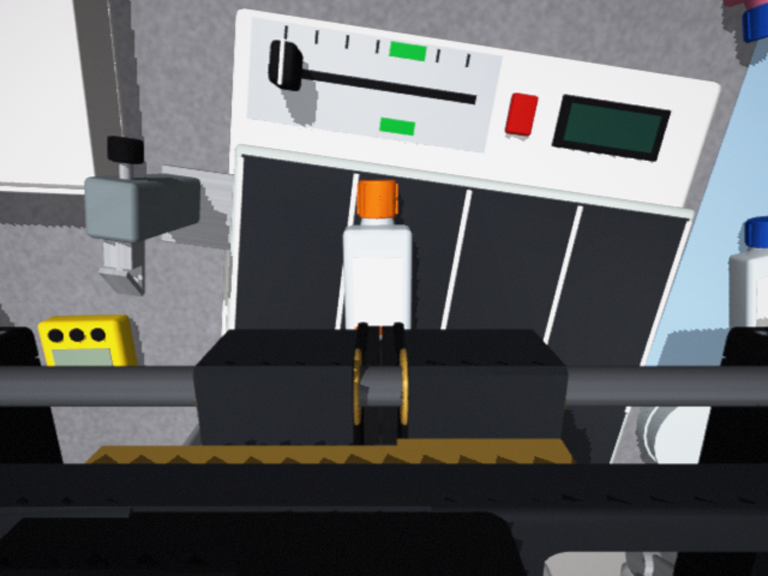

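View pics/s7.png

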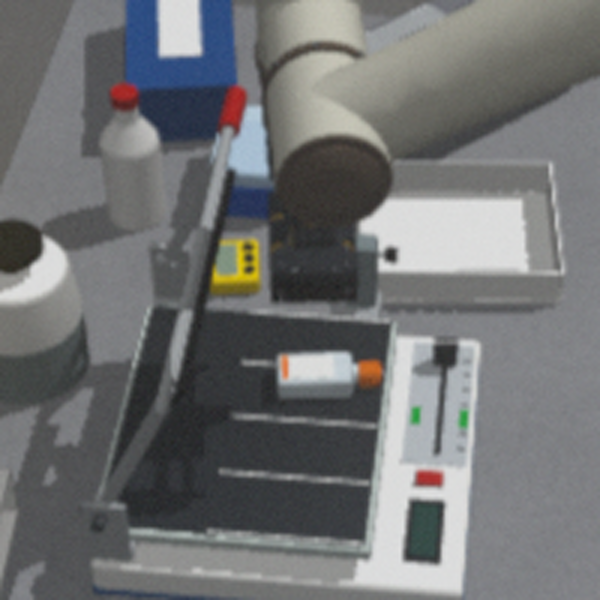

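```bash
python3 - <<'E'
from h import *
c=r.capture("wrist")
for q in((345,234),(411,232)):print(ray(c,(q[0]+.5)/1.2-.5,(q[1]+.5)/1.2-.5,.109))
print('fingers tip px',proj(c,r.sense()['tcp_pos'])*1.2)
cs=r.capture("side")
print('tcp in side',(proj(cs,r.sense()['tcp_pos'])-[200,100])*3, 'predicted flask centre top',(proj(cs,[.5596,-.043,.109])-[200,100])*3)
crop("side",270,190,340,250,10,"s8.png")
E
```

```text
[ 0.53258184 -0.0680182   0.109     ]
[ 0.52535355 -0.02934526  0.109     ]
fingers tip px [382.34001466 324.21843117]
tcp in side [314.37699592 313.7485284 ] predicted flask centre top [313.4276144  365.93580927]
```

View pics/s8.png

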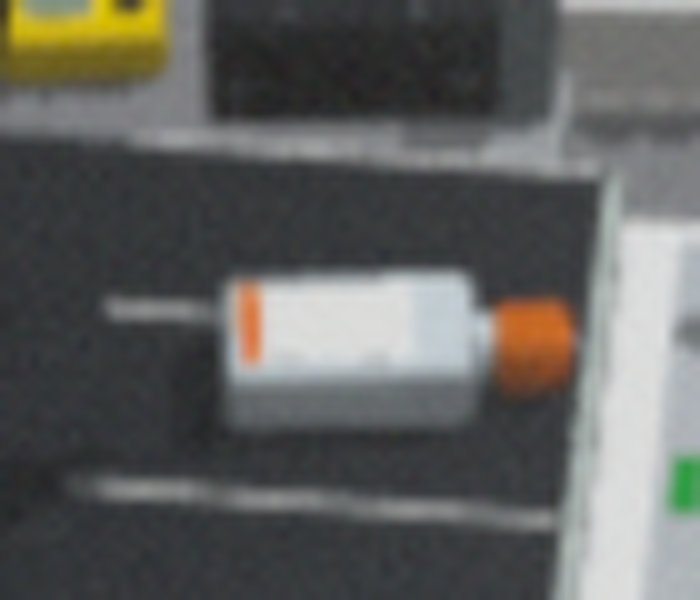

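>>> servo_tool --slide '[[0,0,0],[0,0,0],[0,0,-0.4],[0,0,-0.4],[0,0,-0.4],[0,0,-0.3]]' --twist '[[0,0,0],[0,0,0],[0,0,0],[0,0,0],[0,0,0],[0,0,0]]' --gripper '[0.2,0.2,0.2,0.2,0.2,0.2]'

```text
time_s: 7.6
tcp_pos: [0.5572, -0.0419, 0.088]
ee_rot: [[-0.988, -0.153, -0.002], [-0.153, 0.988, -0.0], [0.002, -0.0, -1.0]]
wrist_force: [-0.2, 0.5, -0.0]
gripper_width: 0.602
```

```bash
python3 - <<'E'
from h import *
st();crop("wrist",0,0,640,480,1.2,"w4.png");crop("side",240,150,360,250,6,"s9.png")
E
```

```text
t 7.6 J [ 12.  22. -18.  -0. -51. -93.] tcp [ 0.5572 -0.0419  0.088 ] yaw -171.17 w 0.602 F [-0.2  0.5 -0. ]
```

View pics/w4.png

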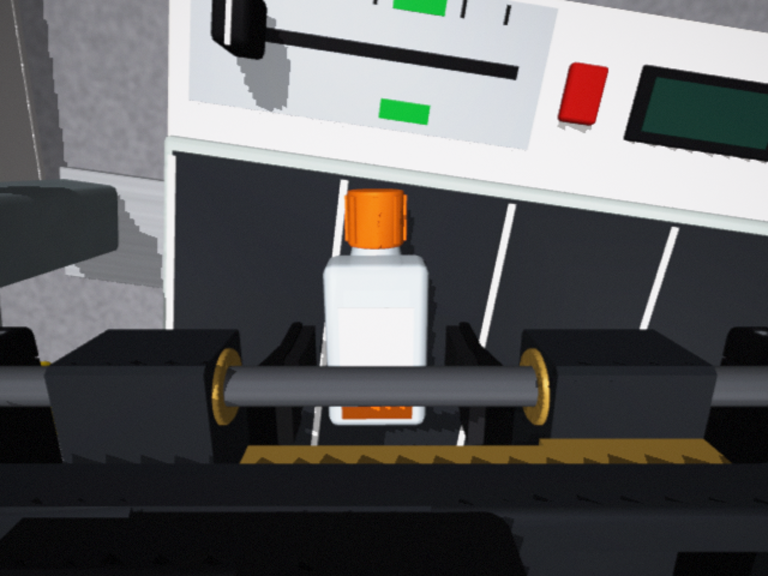

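View pics/s9.png

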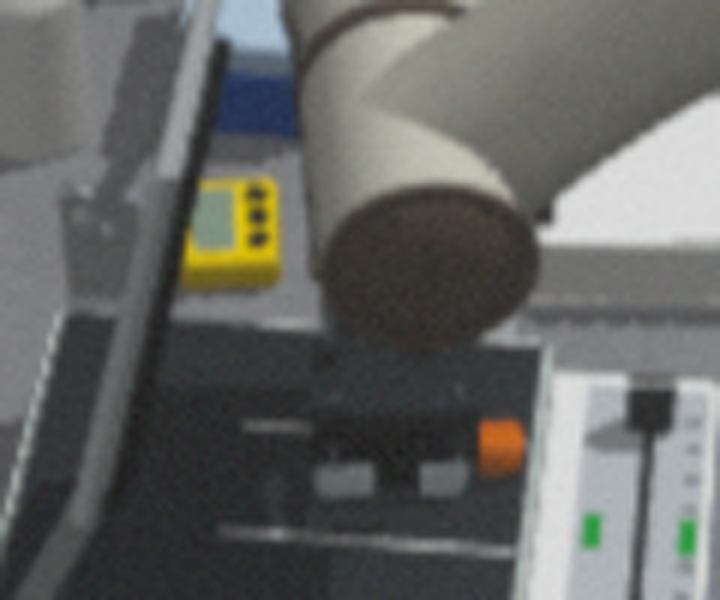

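>>> servo_tool --slide '[[0,0,0],[0,0,0]]' --twist '[[0,0,0],[0,0,0]]' --gripper '[0.6,0.6]'

```text
time_s: 7.95
tcp_pos: [0.5585, -0.0417, 0.0904]
ee_rot: [[-0.988, -0.154, 0.002], [-0.154, 0.988, 0.0], [-0.002, -0.0, -1.0]]
wrist_force: [-0.0, 0.1, -0.5]
gripper_width: 0.63
```

>>> servo_tool --slide '[[0,0,0],[0,0,0],[0,0,0]]' --twist '[[0,0,0],[0,0,0],[0,0,0]]' --gripper '[0.6,0.6,0.6]'

```text
time_s: 8.32
tcp_pos: [0.5578, -0.0418, 0.0896]
ee_rot: [[-0.988, -0.154, 0.0], [-0.154, 0.988, 0.0], [-0.0, -0.0, -1.0]]
wrist_force: [-0.1, 0.2, -0.1]
gripper_width: 0.412
```

```bash
python3 - <<'E'
from h import *
st();crop("wrist",0,0,640,480,1.2,"w5.png")
E
```

```text
t 8.325 J [ 12.  22. -18.   0. -51. -93.] tcp [ 0.5578 -0.0418  0.0896] yaw -171.17 w 0.412 F [-0.1  0.2 -0.1]
```

View pics/w5.png

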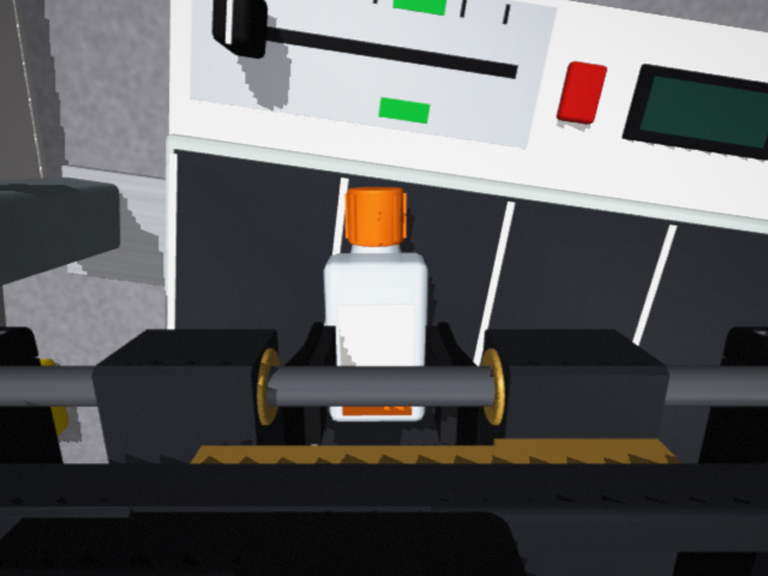

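>>> servo_tool --slide '[[0,0,0],[0,0,0]]' --twist '[[0,0,0],[0,0,0]]' --gripper '[0.8,0.8]'

```text
time_s: 8.62
tcp_pos: [0.5577, -0.0418, 0.0894]
ee_rot: [[-0.988, -0.154, -0.0], [-0.154, 0.988, -0.0], [0.0, 0.0, -1.0]]
wrist_force: [-0.7, 0.2, -0.1]
gripper_width: 0.261
```

```bash
python3 - <<'E'
from h import *
st();crop("wrist",150,120,490,400,2.2,"w6.png")
E
```

```text
t 8.625 J [ 12.  22. -18.  -0. -51. -93.] tcp [ 0.5577 -0.0418  0.0894] yaw -171.17 w 0.261 F [-0.7  0.2 -0.1]
```

View pics/w6.png

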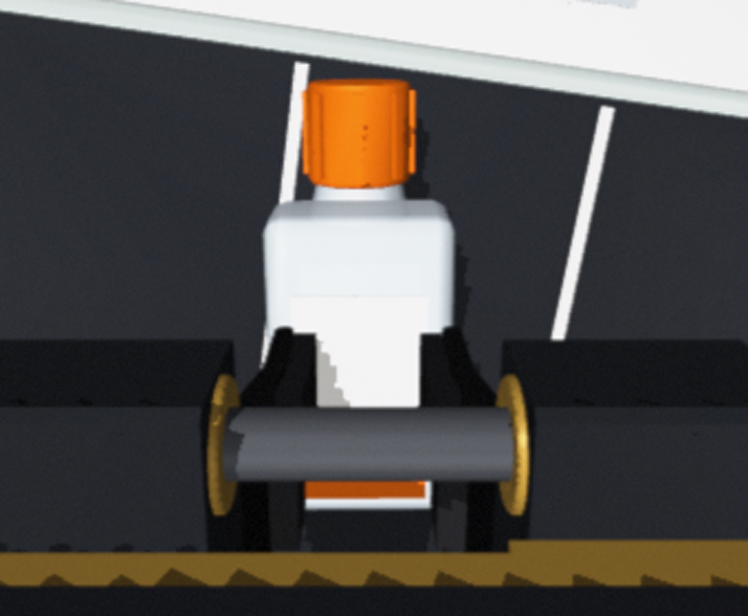

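```bash
python3 - <<'E'
from h import *
s=st();c=r.capture("wrist");R=s['ee_rot'];t=s['tcp_pos']
for dz in(0,.01,.02,.03,.04):
    for sy in(-.0115,.0115):
        for sx in(-.0095,.0095):
            q=t+R@np.array([sx,sy,-dz]);print(dz,sx,sy,((proj(c,q)-[150,120])*2.2).round(0))
E
```

```text
t 8.675 J [ 12.  22. -18.   0. -51. -93.] tcp [ 0.5577 -0.0418  0.0894] yaw -171.17 w 0.244 F [0.8 0.  0.3]
0 -0.0095 -0.0115 [324. 373.]
0 0.0095 -0.0115 [323. 301.]
0 -0.0095 0.0115 [416. 373.]
0 0.0095 0.0115 [417. 301.]
0.01 -0.0095 -0.0115 [322. 391.]
0.01 0.0095 -0.0115 [320. 315.]
0.01 -0.0095 0.0115 [418. 391.]
0.01 0.0095 0.0115 [420. 315.]
0.02 -0.0095 -0.0115 [319. 410.]
0.02 0.0095 -0.0115 [318. 331.]
0.02 -0.0095 0.0115 [421. 410.]
0.02 0.0095 0.0115 [423. 331.]
0.03 -0.0095 -0.0115 [316. 431.]
0.03 0.0095 -0.0115 [315. 348.]
0.03 -0.0095 0.0115 [424. 431.]
0.03 0.0095 0.0115 [426. 348.]
0.04 -0.0095 -0.0115 [313. 455.]
0.04 0.0095 -0.0115 [311. 368.]
0.04 -0.0095 0.0115 [428. 455.]
0.04 0.0095 0.0115 [430. 368.]
```

>>> servo_tool --slide '[[0,0,0],[0,0,0],[0,0,0],[0,0,0],[0,0,0],[0,0,-0.05],[0,0,-0.05]]' --twist '[[0,0,0],[0,0,0],[0,0,0],[0,0,0],[0,0,0],[0,0,0],[0,0,0]]' --gripper '[0.2,0.2,0.2,0.2,0.2,0.2,0.2]'

```text
time_s: 9.6
tcp_pos: [0.5577, -0.0418, 0.0832]
ee_rot: [[-0.988, -0.153, -0.0], [-0.153, 0.988, 0.0], [0.0, 0.0, -1.0]]
wrist_force: [-0.2, 0.2, 0.4]
gripper_width: 0.791
```

>>> servo_tool --slide '[[0,0,-0.05],[0,0,0]]' --twist '[[0,0,0],[0,0,0]]' --gripper '[0.2,0.2]'

```text
time_s: 9.85
tcp_pos: [0.5575, -0.0418, 0.08]
ee_rot: [[-0.988, -0.153, -0.001], [-0.153, 0.988, -0.0], [0.001, -0.0, -1.0]]
wrist_force: [-0.2, 0.2, 0.2]
gripper_width: 0.798
```

```bash
python3 - <<'E'
from h import *
st();crop("wrist",150,120,490,400,2.2,"w7.png")
E
```

```text
t 9.85 J [ 12.  22. -18.  -0. -49. -93.] tcp [ 0.5575 -0.0418  0.08  ] yaw -171.17 w 0.798 F [-0.2  0.2  0.2]
```

View pics/w7.png

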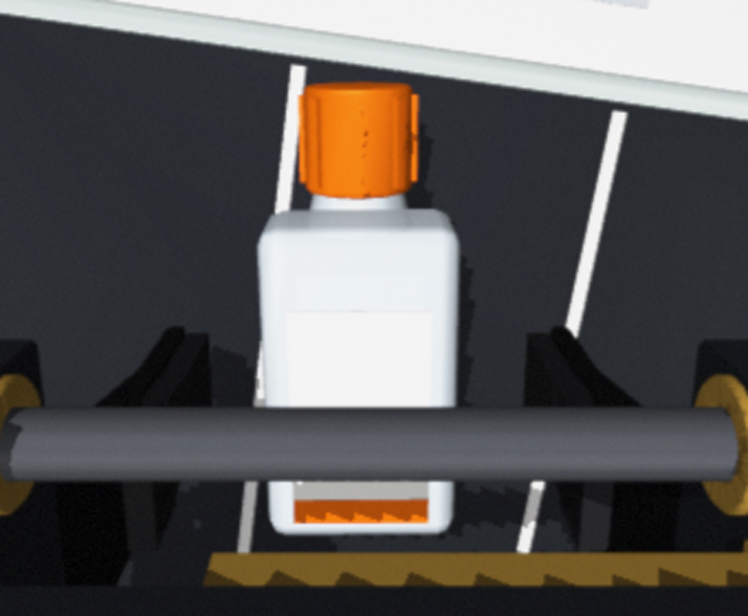

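>>> servo_tool --slide '[[0,0,-0.05],[0,0,-0.05],[0,0,-0.05],[0,0,0]]' --twist '[[0,0,0],[0,0,0],[0,0,0],[0,0,0]]' --gripper '[0.2,0.2,0.2,0.2]'

```text
time_s: 10.4
tcp_pos: [0.5575, -0.0418, 0.0711]
ee_rot: [[-0.988, -0.153, -0.001], [-0.153, 0.988, -0.0], [0.001, -0.0, -1.0]]
wrist_force: [0.8, -0.2, 0.6]
gripper_width: 0.8
```

>>> servo_tool --slide '[[0,0,0],[0,0,0],[0,0,0],[0,0,0],[0,0,0]]' --twist '[[0,0,0],[0,0,0],[0,0,0],[0,0,0],[0,0,0]]' --gripper '[0.7,1,1,1,1]'

```text
time_s: 11.02
tcp_pos: [0.5578, -0.0418, 0.0715]
ee_rot: [[-0.988, -0.154, 0.0], [-0.154, 0.988, -0.0], [-0.0, -0.0, -1.0]]
wrist_force: [-0.5, -0.7, -0.3]
gripper_width: 0.481
```

```bash
python3 - <<'E'
from h import *
st();crop("wrist",150,120,490,400,2.2,"w8.png")
E
```

```text
t 11.025 J [ 12.  23. -19.   0. -48. -93.] tcp [ 0.5578 -0.0418  0.0715] yaw -171.17 w 0.481 F [-0.5 -0.7 -0.3]
```

View pics/w8.png

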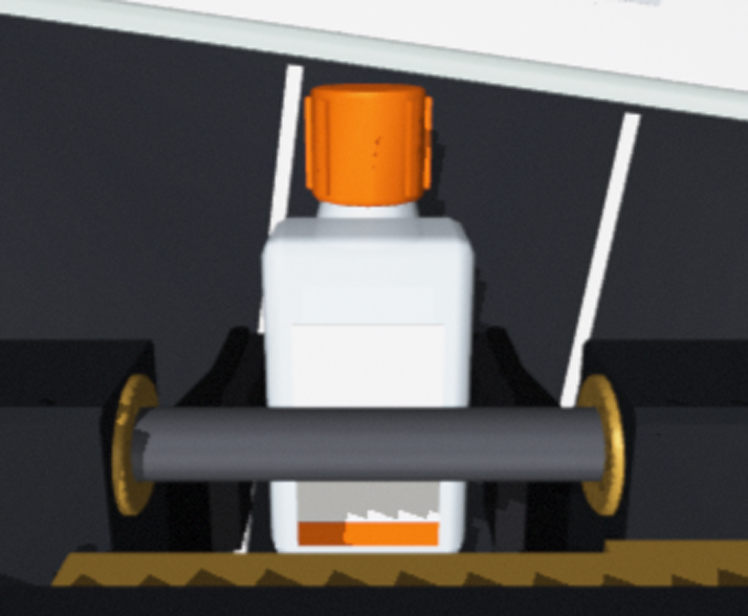

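>>> servo_tool --slide '[[0,0,0.3],[0,0,0.5],[0,0,0.5],[-0.1,-0.2,0.5],[-0.2,-0.5,0.37],[-0.2,-0.7,0],[-0.25,-0.8,0],[-0.25,-0.8,0],[-0.25,-0.8,0],[-0.25,-0.8,0],[-0.22,-0.67,0]]' --twist '[[0,0,0],[0,0,0],[0,0,0],[0,0,0],[0,0,0],[0,0,0],[0,0,0],[0,0,0],[0,0,0],[0,0,0],[0,0,0]]' --gripper '[1,1,1,1,1,1,1,1,1,1,1]'

```text
time_s: 12.45
tcp_pos: [0.4536, -0.3595, 0.2013]
ee_rot: [[-0.988, -0.153, -0.0], [-0.153, 0.988, 0.0], [0.0, 0.0, -1.0]]
wrist_force: [0.5, 0.1, -1.1]
gripper_width: 0.484
```

>>> servo_tool --slide '[[0,0,-0.5],[0,0,-0.6],[0,0,-0.6],[0,0,-0.6],[0,0,-0.5]]' --twist '[[0,0,0],[0,0,0],[0,0,0],[0,0,0],[0,0,0]]' --gripper '[1,1,1,1,1]'

```text
time_s: 13.08
tcp_pos: [0.4539, -0.3577, 0.032]
ee_rot: [[-0.988, -0.153, -0.001], [-0.153, 0.988, 0.001], [0.001, 0.001, -1.0]]
wrist_force: [0.6, -0.2, -0.8]
gripper_width: 0.479
```

```bash
python3 - <<'E'
from h import *
st();crop("wrist",0,0,640,480,1.2,"w9.png");crop("side",280,130,420,230,5,"s10.png")
E
```

```text
t 13.075 J [-22.  28. -18.  -0. -44. -59.] tcp [ 0.4539 -0.3577  0.032 ] yaw -171.19 w 0.479 F [ 0.6 -0.2 -0.8]
```

View pics/w9.png

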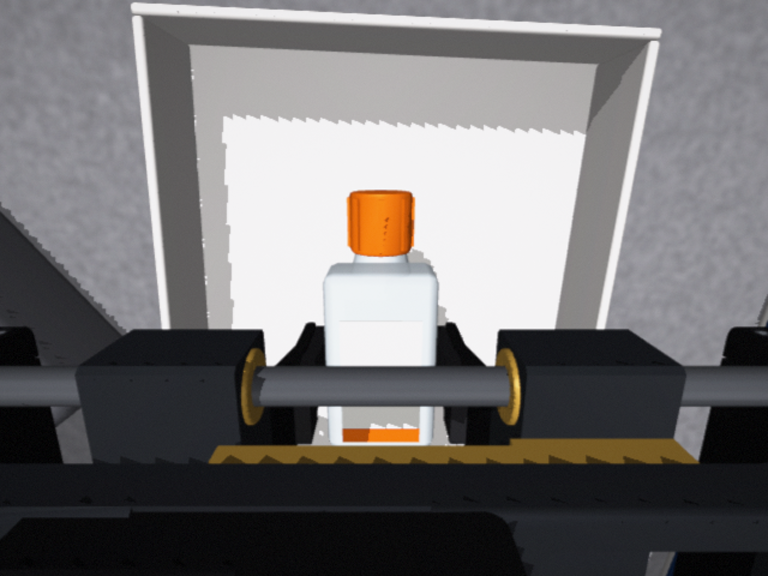

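View pics/s10.png

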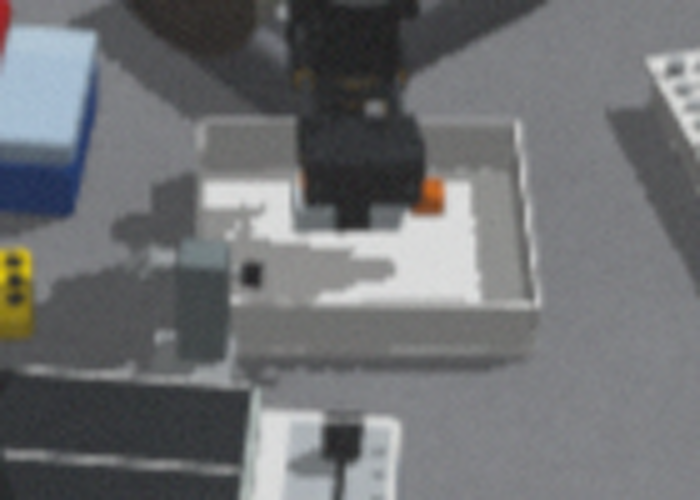

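>>> servo_tool --slide '[[0,0,-0.35],[0,0,-0.2],[0,0,-0.1],[0,0,0]]' --twist '[[0,0,0],[0,0,0],[0,0,0],[0,0,0]]' --gripper '[1,1,1,1]'

```text
time_s: 13.68
tcp_pos: [0.4547, -0.3581, -0.0051]
ee_rot: [[-0.988, -0.154, 0.0], [-0.154, 0.988, -0.0], [-0.0, -0.0, -1.0]]
wrist_force: [-0.5, -0.1, -1.2]
gripper_width: 0.477
```

>>> servo_tool --slide '[[0,0,0],[0,0,0],[0,0,0],[0,0,0.3],[0,0,0.6],[0,0,0.6],[0,0,0.6],[0,0,0.6],[0,0,0.6],[0,0,0.3]]' --twist '[[0,0,0],[0,0,0],[0,0,0],[0,0,0],[0,0,0],[0,0,0],[0,0,0],[0,0,0],[0,0,0],[0,0,0]]' --gripper '[0.25,0.25,0.25,0.25,0.25,0.25,0.25,0.25,0.25,0.25]'

```text
time_s: 14.92
tcp_pos: [0.4552, -0.3584, 0.2134]
ee_rot: [[-0.988, -0.154, 0.004], [-0.154, 0.988, -0.002], [-0.003, -0.002, -1.0]]
wrist_force: [1.1, 0.0, -1.3]
gripper_width: 0.752
```

```bash
python3 - <<'E'
from h import *
st();crop("wrist",0,0,640,480,1.2,"w10.png")
E
```

```text
t 14.925 J [-22.  17.  -5.   0. -68. -59.] tcp [ 0.4552 -0.3584  0.2134] yaw -171.16 w 0.752 F [ 1.1  0.  -1.3]
```

View pics/w10.png

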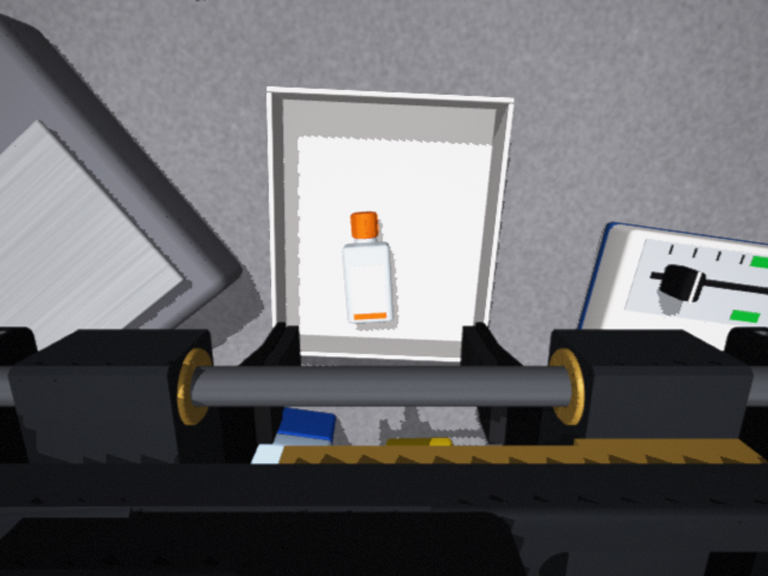

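>>> servo_tool --slide '[[0,0.6,0.1],[0,0.9,0.1],[0,0.9,0.1],[0,0.9,0.1],[0,0.9,0.1],[0,0.9,0.1],[0,0.9,0.1],[0,0.9,0.1],[0,0.9,0],[0,0.9,0],[0,0.9,0],[0,0.6,0]]' --twist '[[0,0,0],[0,0,0],[0,0,0],[0,0,0],[0,0,0],[0,0,0],[0,0,0],[0,0,0],[0,0,0],[0,0,0],[0,0,0],[0,0,0]]' --gripper '[0.25,0.25,0.25,0.25,0.25,0.25,0.25,0.25,0.25,0.25,0.25,0.25]'

```text
time_s: 16.48
tcp_pos: [0.4539, 0.2561, 0.2579]
ee_rot: [[-0.988, -0.155, -0.001], [-0.155, 0.988, -0.0], [0.001, -0.0, -1.0]]
wrist_force: [-0.7, -0.7, -0.5]
gripper_width: 0.751
```

```bash
python3 - <<'E'
from h import *
st();crop("wrist",0,0,640,480,1.2,"w11.png")
E
```

```text
t 16.475 J [  47.   10.   -8.   -0.  -72. -128.] tcp [0.4539 0.2561 0.2579] yaw -171.08 w 0.751 F [-0.7 -0.7 -0.5]
```

View pics/w11.png

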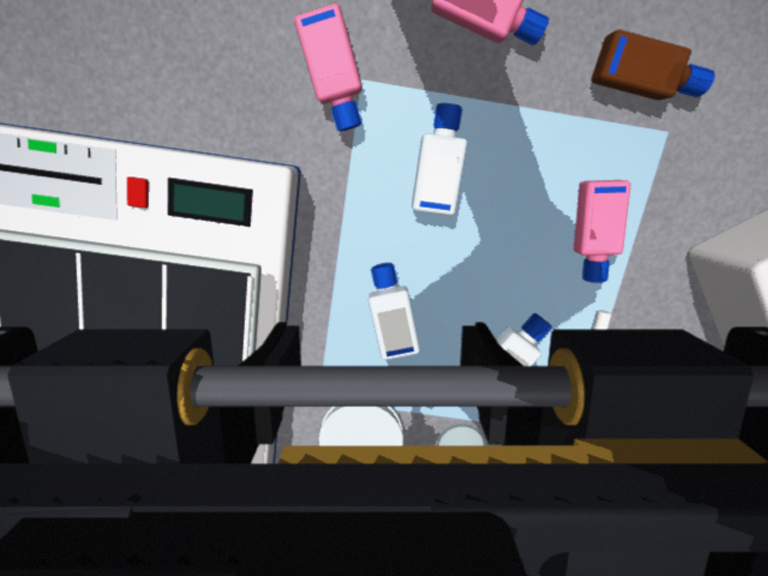

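```bash
python3 - <<'E'
from h import *
crop("wrist",295,70,405,310,4,"w12.png");import cv2
im=cv2.imread("pics/w12.png");a=im[:480];b=im[480:];cv2.imwrite("pics/w12.png",np.hstack([a,b]))
E
```

```text
(no output)
```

View pics/w12.png

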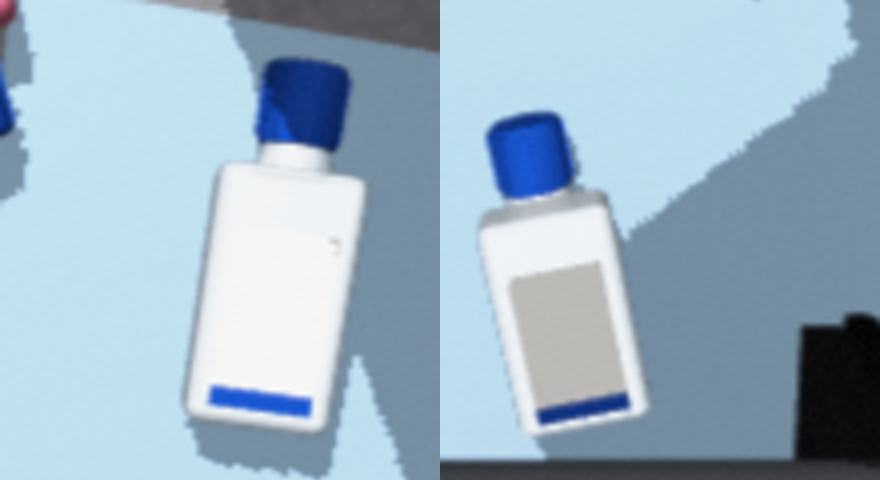

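```bash
cat > fl.py <<'E'
from h import *
def flask(c,FL,FR,RR,RL,z):
    P=[ray(c,*q,z) for q in(FL,FR,RR,RL)];f=(P[0]+P[1])/2;b=(P[2]+P[3])/2;d=b-f
    m=(f+b)/2
    print('centre',m.round(4),'yaw',np.degrees(np.arctan2(d[1],d[0])).round(1),'len',np.hypot(*d[:2]).round(4),'w',np.hypot(*(P[0]-P[1])[:2]).round(4),np.hypot(*(P[2]-P[3])[:2]).round(4))
    return m
E
python3 - <<'E'
from fl import *
c=r.capture("wrist")
B=lambda x,y:(295+(x+.5)/4-.5,70+(y+.5)/4-.5);A=lambda x,y:(295+(x+.5)/4-.5,190+(y+.5)/4-.5)
flask(c,B(218,170),B(364,182),B(325,432),B(186,412),.024)
flask(c,A(40,232),A(168,207),A(207,412),A(88,432),.024)
s=r.capture("side");S=lambda x,y:(220+(x+.5)/3.5-.5,290+(y+.5)/3.5-.5)
# side view: b FL/.. in s2 
flask(s,S(522,228),S(521,180),S(428,175),S(426,222),.024)
flask(s,S(317,177),S(305,133),S(217,153),S(226,185),.024)
flask(s,S(220,347),S(258,310),S(184,263),S(149,295),.024)
E
```

```text
centre [0.3848 0.2972 0.024 ] yaw 2.5 len 0.0674 w 0.0403 0.0404
centre [0.539  0.2809 0.024 ] yaw 20.8 len 0.0678 w 0.0394 0.0379
centre [0.3853 0.3057 0.024 ] yaw 2.6 len 0.069 w 0.041 0.0403
centre [0.5408 0.2891 0.024 ] yaw 17.1 len 0.0671 w 0.0401 0.0291
centre [0.5689 0.4111 0.024 ] yaw -30.1 len 0.0656 w 0.0383 0.0347
```

>>> servo_tool --slide '[[-0.3,0.2,-0.2],[-0.45,0.25,-0.6],[-0.43,0.25,-0.6],[0,0,-0.6],[0,0,-0.6],[0,0,-0.5],[0,0,-0.2]]' --twist '[[0,0,-0.3],[0,0,-0.4],[0,0,-0.36],[0,0,0],[0,0,0],[0,0,0],[0,0,0]]' --gripper '[0.2,0.2,0.2,0.2,0.2,0.2,0.2]'

```text
time_s: 17.55
tcp_pos: [0.3833, 0.2939, 0.0593]
ee_rot: [[-0.999, -0.042, -0.002], [-0.042, 0.999, -0.003], [0.002, -0.002, -1.0]]
wrist_force: [-1.1, -0.1, 0.3]
gripper_width: 0.803
```

```bash
python3 - <<'E'
from h import *
st();crop("wrist",150,120,490,400,2.2,"w13.png")
E
```

```text
t 17.55 J [  57.   18.  -30.   -0.  -43. -144.] tcp [0.3833 0.2939 0.0593] yaw -177.62 w 0.803 F [-1.1 -0.1  0.3]
```

View pics/w13.png

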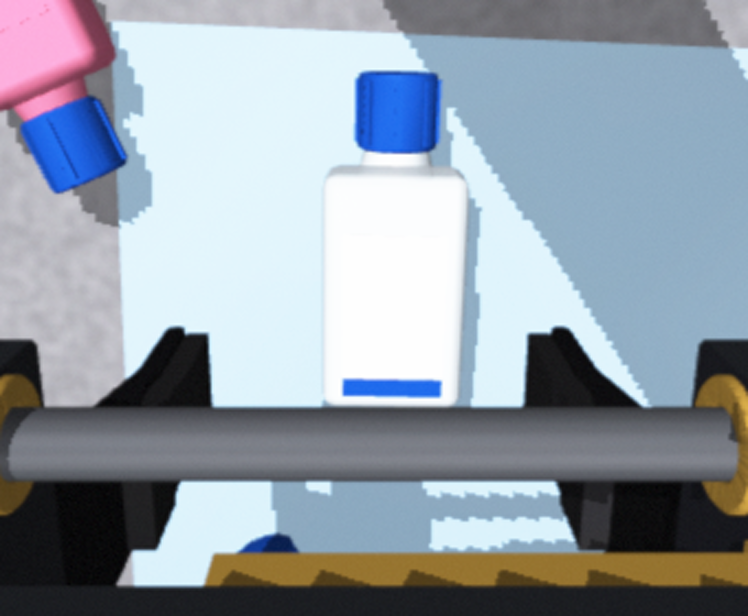

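>>> servo_tool --slide '[[0,0.06,-0.4],[0,0,-0.4],[0,0,-0.25],[0,0,-0.1],[0,0,0]]' --twist '[[0,0,0],[0,0,0],[0,0,0],[0,0,0],[0,0,0]]' --gripper '[0.2,0.2,0.2,0.2,0.2]'

```text
time_s: 18.23
tcp_pos: [0.3842, 0.2998, -0.0078]
ee_rot: [[-0.999, -0.043, 0.001], [-0.043, 0.999, 0.001], [-0.001, 0.001, -1.0]]
wrist_force: [-0.0, -0.3, -1.0]
gripper_width: 0.8
```

```bash
python3 - <<'E'
from h import *
st();crop("wrist",150,120,490,400,2.2,"w14.png")
E
```

```text
t 18.225 J [  57.   24.  -33.    0.  -33. -145.] tcp [ 0.3842  0.2998 -0.0078] yaw -177.54 w 0.8 F [-0.  -0.3 -1. ]
```

View pics/w14.png

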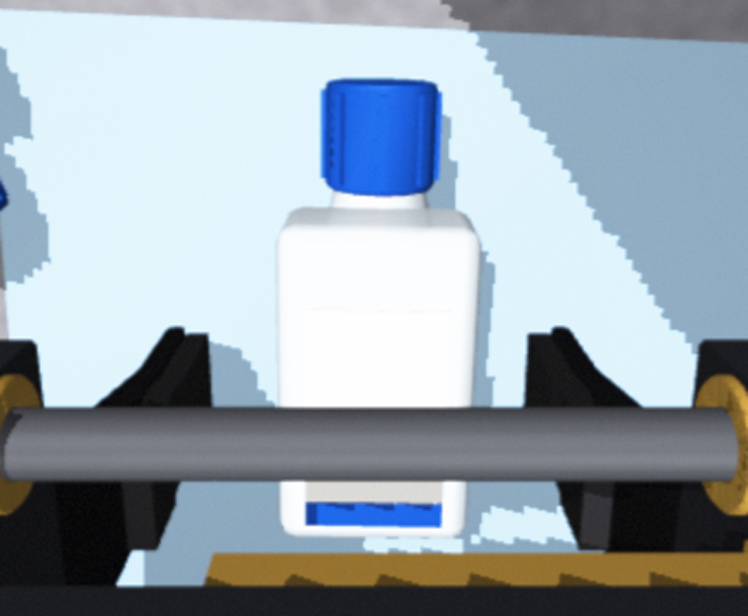

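>>> servo_tool --slide '[[0,0.03,-0.07],[0,0,0],[0,0,0],[0,0,0],[0,0,0],[0,0,0],[0,0,0]]' --twist '[[0,0,0],[0,0,0],[0,0,0],[0,0,0],[0,0,0],[0,0,0],[0,0,0]]' --gripper '[0.2,0.4,1,1,1,1,1]'

```text
time_s: 19.15
tcp_pos: [0.3838, 0.3015, -0.0125]
ee_rot: [[-0.999, -0.043, 0.0], [-0.043, 0.999, 0.0], [-0.0, 0.0, -1.0]]
wrist_force: [-0.1, -0.1, 0.4]
gripper_width: 0.48
```

```bash
python3 - <<'E'
from h import *
st();crop("wrist",150,120,490,400,2.2,"w15.png")
E
```

```text
t 19.15 J [  57.   25.  -33.    0.  -32. -145.] tcp [ 0.3838  0.3015 -0.0125] yaw -177.53 w 0.48 F [-0.1 -0.1  0.4]
```

View pics/w15.png

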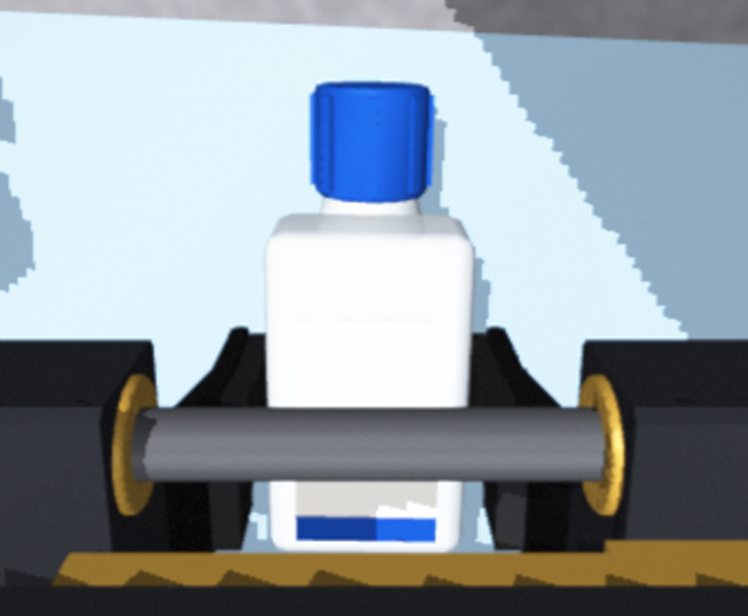

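>>> servo_tool --slide '[[0,0,0.3],[0,0,0.5],[0,0,0.6],[0.1,-0.2,0.6],[0.3,-0.5,0.6],[0.4,-0.7,0.28],[0.4,-0.8,0],[0.45,-0.8,0],[0.45,-0.8,0],[0.45,-0.8,0],[0.3,-0.6,0],[0.18,-0.3,0]]' --twist '[[0,0,0],[0,0,0],[0,0,0],[0,0,-0.05],[0,0,-0.05],[0,0,-0.05],[0,0,-0.05],[0,0,-0.06],[0,0,0],[0,0,0],[0,0,0],[0,0,0]]' --gripper '[1,1,1,1,1,1,1,1,1,1,1,1]'

```text
time_s: 20.7
tcp_pos: [0.5657, -0.0304, 0.1596]
ee_rot: [[-1.0, -0.013, -0.001], [-0.013, 1.0, -0.0], [0.001, -0.0, -1.0]]
wrist_force: [-0.2, 0.8, -1.1]
gripper_width: 0.478
```

>>> servo_tool --slide '[[0,0,-0.3],[0,0,-0.4],[0,0,-0.3]]' --twist '[[0,0,0],[0,0,0],[0,0,0]]' --gripper '[1,1,1]'

```text
time_s: 21.08
tcp_pos: [0.5649, -0.0282, 0.0991]
ee_rot: [[-1.0, -0.016, -0.001], [-0.016, 1.0, 0.0], [0.001, 0.0, -1.0]]
wrist_force: [-0.3, 0.1, -0.4]
gripper_width: 0.479
```

```bash
python3 - <<'E'
from h import *
st();crop("wrist",0,0,640,480,1.2,"w16.png")
E
```

```text
t 21.075 J [  14.   22.  -16.   -0.  -52. -103.] tcp [ 0.5649 -0.0282  0.0991] yaw -179.08 w 0.479 F [-0.3  0.1 -0.4]
```

View pics/w16.png

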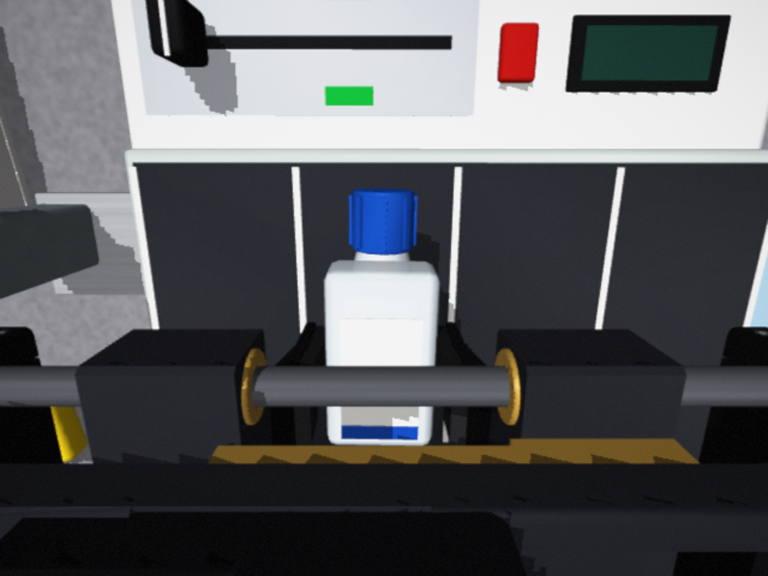

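>>> servo_tool --slide '[[0,-0.02,-0.25],[0,0,-0.13],[0,0,-0.05],[0,0,0],[0,0,0],[0,0,0],[0,0,0.3],[0,0,0.6],[0,0,0.6],[0,0,0.6],[0,0.2,0.4]]' --twist '[[0,0,0],[0,0,0],[0,0,0],[0,0,0],[0,0,0],[0,0,0],[0,0,0],[0,0,0],[0,0,0],[0,0,0],[0,0,0]]' --gripper '[1,1,1,0.38,0.38,0.38,0.38,0.38,0.38,0.38,0.38]'

```text
time_s: 22.5
tcp_pos: [0.566, -0.0181, 0.2268]
ee_rot: [[-1.0, -0.015, 0.003], [-0.015, 1.0, 0.0], [-0.003, 0.0, -1.0]]
wrist_force: [-0.2, -0.3, -0.1]
gripper_width: 0.619
```

```bash
python3 - <<'E'
from h import *
st();crop("wrist",0,0,640,480,1.2,"w17.png")
crop("side",220,290,430,440,3.5,"s11.png")
E
```

```text
t 22.5 J [  15.   15.   -6.    0.  -69. -104.] tcp [ 0.566  -0.0181  0.2268] yaw -179.15 w 0.619 F [-0.2 -0.3 -0.1]
```

View pics/w17.png

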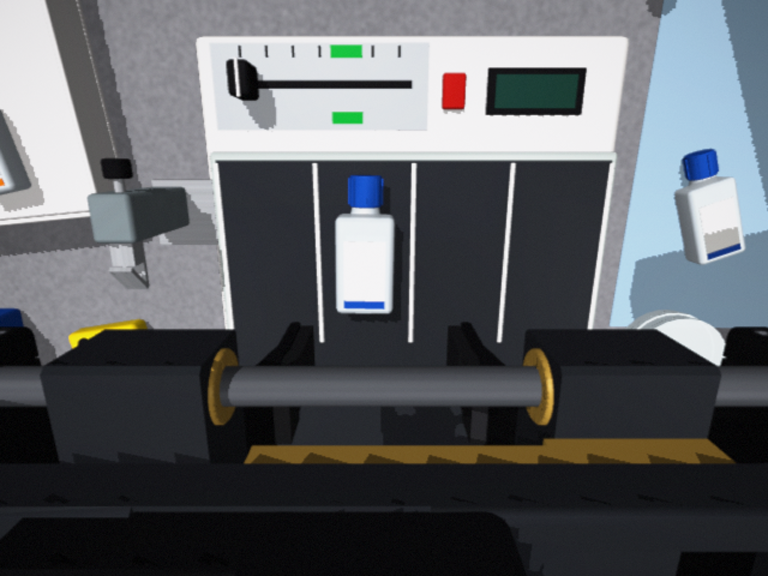

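View pics/s11.png

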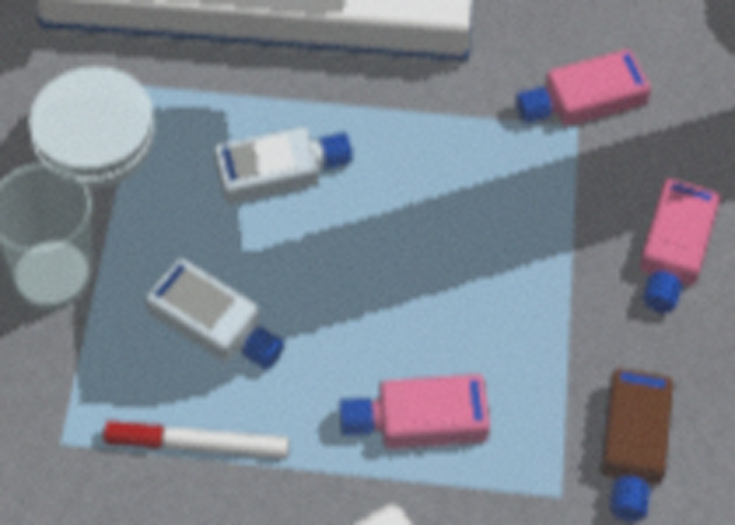

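```bash
python3 - <<'E'
from fl import *
c=r.capture("wrist");P=lambda x,y:((x+.5)/1.2-.5,(y+.5)/1.2-.5)
flask(c,P(337,219),P(392,219),P(393,312),P(337,312),.109)
for q in((315,163),(322,342),(414,164),(411,342),(514,165),(500,342)): print(ray(c,*P(*q),.085).round(4))
E
```

```text
centre [ 0.5685 -0.0288  0.109 ] yaw 0.7 len 0.0686 w 0.0383 0.0414
[ 0.4973 -0.0663  0.085 ]
[ 0.6379 -0.064   0.085 ]
[0.4968 0.0056 0.085 ]
[0.6367 0.0085 0.085 ]
[0.4963 0.0783 0.085 ]
[0.6355 0.081  0.085 ]
```

```bash
python3 - <<'E'
from h import *
s=r.capture("side");S=lambda x,y:(220+(x+.5)/3.5-.5,290+(y+.5)/3.5-.5)
print('beaker base',ray(s,*S(51,270),.0),'top L/R',ray(s,*S(-5,205),.09),ray(s,*S(92,215),.09))
print('dishes top',ray(s,*S(92,120),.032), 'marker',ray(s,*S(105,432),.0075),ray(s,*S(287,447),.0075))
c=r.capture("scene")
print('beaker scene base',ray(c,463,258,0))
crop("scene",400,190,520,310,5,"s12.png")
E
```

```text
beaker base [0.68544005 0.38285735 0.        ] top L/R [0.71419485 0.38911653 0.09      ] [0.64611845 0.38950084 0.09      ]
dishes top [0.67452867 0.27223872 0.032     ] marker [0.62122171 0.50612346 0.0075    ] [0.4972293  0.50313138 0.0075    ]
beaker scene base [0.68403733 0.40292574 0.        ]
```

View pics/s12.png

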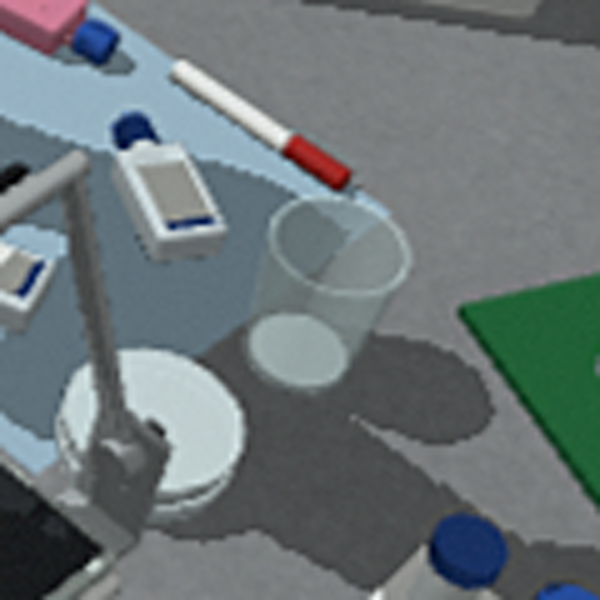

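>>> servo_tool --slide '[[-0.25,0.4,0],[-0.2,0.7,0],[0,0.8,0],[0,0.8,0],[0,0.8,0],[0,0.8,0],[0,0.5,0],[0,0.23,-0.3],[0,0,-0.6],[0,0,-0.6],[0,0,-0.6],[0,0,-0.4]]' --twist '[[0,0,0.3],[0,0,0.4],[0,0,0.5],[0,0,0.5],[0,0,0.5],[0,0,0.5],[0,0,0.4],[0,0,0.23],[0,0,0],[0,0,0],[0,0,0],[0,0,0]]' --gripper '[0.2,0.2,0.2,0.2,0.2,0.2,0.2,0.2,0.2,0.2,0.2,0.2]'

```text
time_s: 24.3
tcp_pos: [0.5368, 0.2815, 0.0705]
ee_rot: [[-0.935, -0.355, -0.005], [-0.355, 0.935, -0.004], [0.006, -0.002, -1.0]]
wrist_force: [1.2, -0.3, -0.5]
gripper_width: 0.799
```

```bash
python3 - <<'E'
from h import *
st();crop("wrist",150,120,490,400,2.2,"w18.png")
E
```

```text
t 24.3 J [  43.   27.  -12.   -0.  -52. -112.] tcp [0.5368 0.2815 0.0705] yaw -159.21 w 0.799 F [ 1.2 -0.3 -0.5]
```

View pics/w18.png

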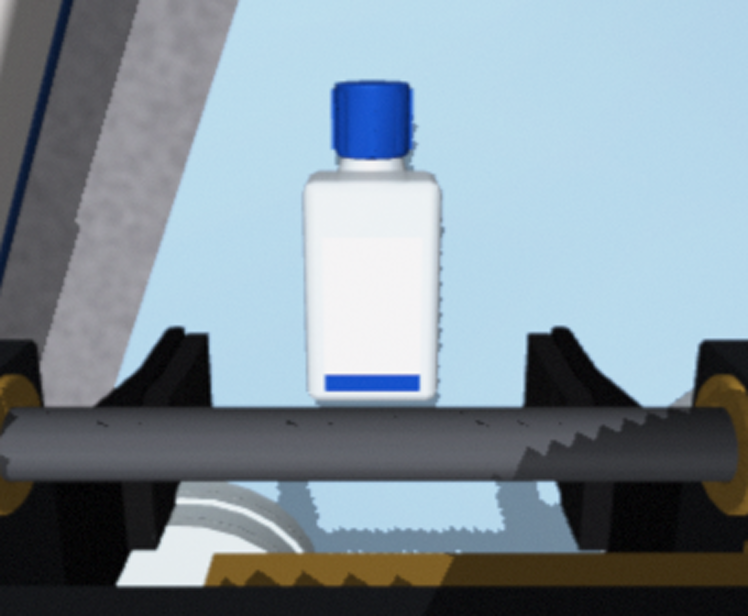

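>>> servo_tool --slide '[[0,0,-0.4],[0,0,-0.4],[0,0,-0.3],[0,0,-0.15],[0,0,-0.05],[0,0,0]]' --twist '[[0,0,0],[0,0,0],[0,0,0],[0,0,0],[0,0,0],[0,0,0]]' --gripper '[0.2,0.2,0.2,0.2,0.2,0.2]'

```text
time_s: 25.1
tcp_pos: [0.5388, 0.284, -0.0032]
ee_rot: [[-0.934, -0.357, 0.0], [-0.357, 0.934, 0.0], [-0.001, 0.0, -1.0]]
wrist_force: [-0.3, -0.1, -0.2]
gripper_width: 0.8
```

```bash
python3 - <<'E'
from h import *
st();crop("wrist",150,120,490,400,2.2,"w19.png")
E
```

```text
t 25.1 J [  43.   33.  -15.    0.  -42. -112.] tcp [ 0.5388  0.284  -0.0032] yaw -159.11 w 0.8 F [-0.3 -0.1 -0.2]
```

View pics/w19.png

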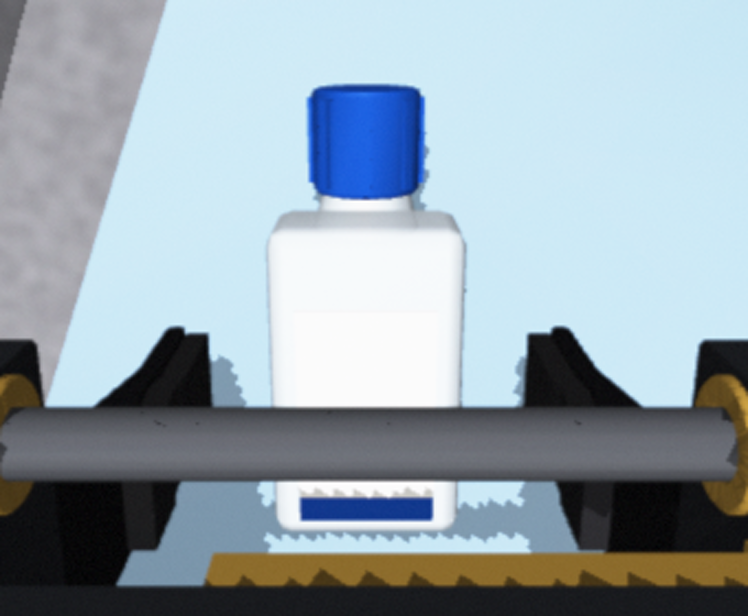

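Well centred; lower 9 mm more and close.

>>> servo_tool --slide '[[0,0,-0.1],[0,0,-0.05],[0,0,0],[0,0,0],[0,0,0],[0,0,0],[0,0,0],[0,0,0]]' --twist '[[0,0,0],[0,0,0],[0,0,0],[0,0,0],[0,0,0],[0,0,0],[0,0,0],[0,0,0]]' --gripper '[0.2,0.2,0.4,1,1,1,1,1]'

```text
time_s: 26.15
tcp_pos: [0.5386, 0.2841, -0.0124]
ee_rot: [[-0.934, -0.357, 0.0], [-0.357, 0.934, 0.0], [-0.0, 0.0, -1.0]]
wrist_force: [-0.3, 0.6, 1.5]
gripper_width: 0.48
```

>>> servo_tool --slide '[[0,0,0.3],[0,0,0.5],[0,0,0.6],[0,0,0.6]]' --twist '[[0,0,0],[0,0,0],[0,0,0],[0,0,0]]' --gripper '[1,1,1,1]'

```text
time_s: 26.65
tcp_pos: [0.5385, 0.284, 0.1097]
ee_rot: [[-0.934, -0.357, 0.001], [-0.357, 0.934, 0.001], [-0.001, 0.0, -1.0]]
wrist_force: [0.9, 0.2, -1.0]
gripper_width: 0.479
```

```bash
python3 - <<'E'
from h import *
st();crop("wrist",150,120,490,400,2.2,"w20.png")
E
```

```text
t 26.65 J [  43.   25.   -9.    0.  -56. -112.] tcp [0.5385 0.284  0.1097] yaw -159.11 w 0.479 F [ 0.9  0.2 -1. ]
```

View pics/w20.png

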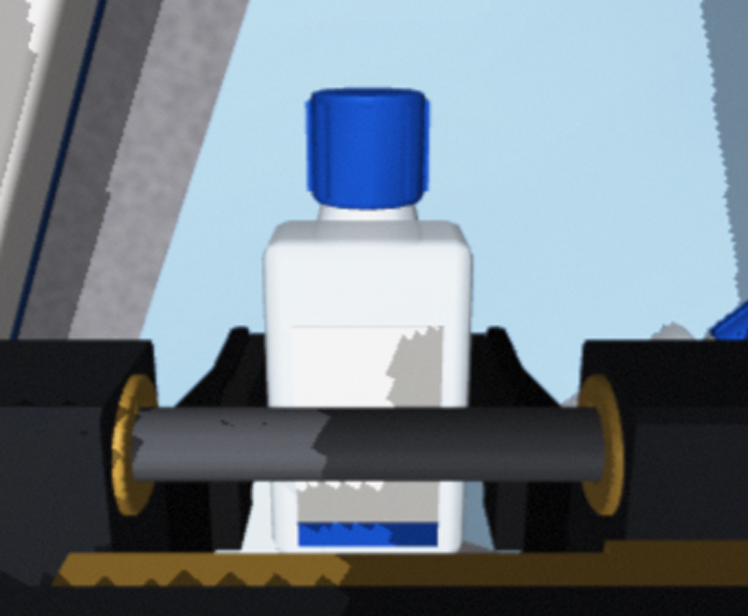

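>>> servo_tool --slide '[[0,0,0.5],[0,-0.3,0.34],[0,-0.6,0],[0.1,-0.7,0],[0.1,-0.7,0],[0.1,-0.7,0],[0.1,-0.6,0],[0.04,-0.4,0],[0,0,0]]' --twist '[[0,0,0],[0,0,-0.4],[0,0,-0.5],[0,0,-0.5],[0,0,-0.5],[0,0,-0.5],[0,0,-0.5],[0,0,-0.43],[0,0,0]]' --gripper '[1,1,1,1,1,1,1,1,1]'

```text
time_s: 27.82
tcp_pos: [0.5644, 0.0416, 0.1582]
ee_rot: [[-1.0, -0.012, -0.0], [-0.012, 1.0, -0.0], [0.0, -0.0, -1.0]]
wrist_force: [-0.0, 0.3, -0.6]
gripper_width: 0.473
```

>>> servo_tool --slide '[[0,0,-0.3],[0,0,-0.4],[0,0,-0.3],[0,0,0]]' --twist '[[0,0,0],[0,0,0],[0,0,0],[0,0,0]]' --gripper '[1,1,1,1]'

```text
time_s: 28.32
tcp_pos: [0.5636, 0.044, 0.0967]
ee_rot: [[-1.0, -0.016, -0.003], [-0.016, 1.0, -0.001], [0.003, -0.001, -1.0]]
wrist_force: [0.1, 0.8, 0.6]
gripper_width: 0.481
```

```bash
python3 - <<'E'
from h import *
st();crop("wrist",0,0,640,480,1.2,"w21.png")
E
```

```text
t 28.325 J [  21.   22.  -16.   -0.  -52. -110.] tcp [0.5636 0.044  0.0967] yaw -179.08 w 0.481 F [0.1 0.8 0.6]
```

View pics/w21.png

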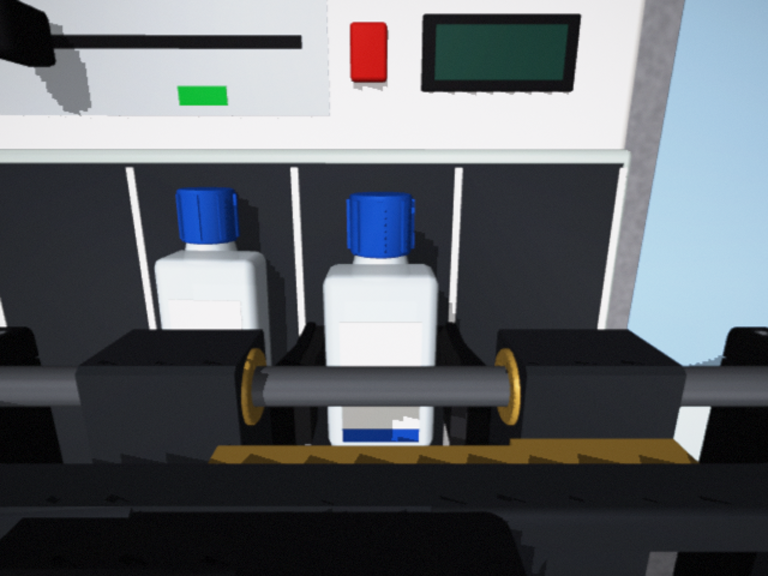

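>>> servo_tool --slide '[[0,0,-0.23],[0,0,-0.13],[0,0,-0.05],[0,0,0],[0,0,0],[0,0,0],[0,0,0.3],[0,0,0.6],[0,0,0.6],[0,0,0.6],[0,0.2,0.4]]' --twist '[[0,0,0],[0,0,0],[0,0,0],[0,0,0],[0,0,0],[0,0,0],[0,0,0],[0,0,0],[0,0,0],[0,0,0],[0,0,0]]' --gripper '[1,1,1,0.38,0.38,0.38,0.38,0.38,0.38,0.38,0.38]'

```text
time_s: 29.75
tcp_pos: [0.5654, 0.0558, 0.2256]
ee_rot: [[-1.0, -0.015, 0.003], [-0.015, 1.0, 0.001], [-0.003, 0.001, -1.0]]
wrist_force: [0.4, 0.4, 0.8]
gripper_width: 0.619
```

```bash
python3 - <<'E'
from h import *
st();crop("wrist",0,0,640,480,1.2,"w22.png")
E
```

```text
t 29.75 J [  22.   15.   -6.    0.  -69. -111.] tcp [0.5654 0.0558 0.2256] yaw -179.15 w 0.619 F [0.4 0.4 0.8]
```

View pics/w22.png

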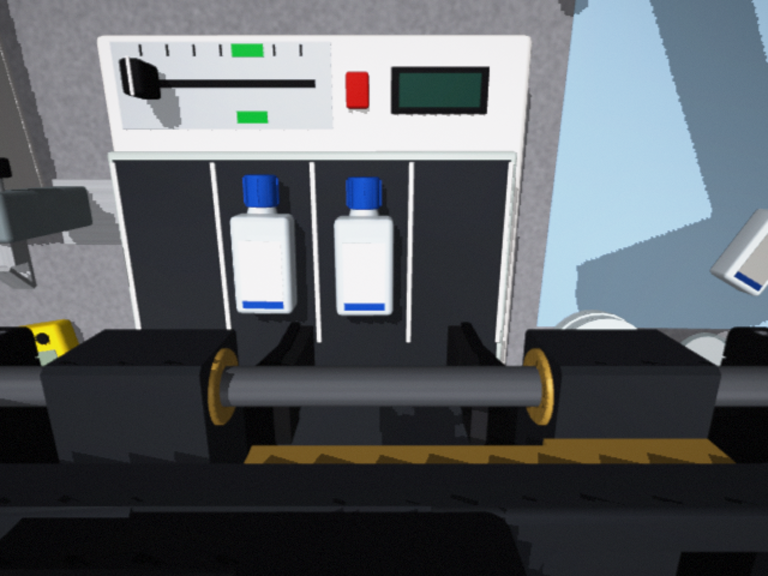

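>>> servo_tool --slide '[[0,0.5,0],[0,0.7,0],[0,0.8,0],[0,0.8,0],[0,0.8,0],[0,0.8,0],[0,0.7,-0.2],[0,0.5,-0.5],[0,0.22,-0.6],[0,0,-0.5],[0,0,-0.3],[0,0,0]]' --twist '[[0,0,-0.4],[0,0,-0.5],[0,0,-0.5],[0,0,-0.5],[0,0,-0.5],[0,0,-0.5],[0,0,-0.5],[0,0,-0.5],[0,0,-0.5],[0,0,-0.27],[0,0,0],[0,0,0]]' --gripper '[0.2,0.2,0.2,0.2,0.2,0.2,0.2,0.2,0.2,0.2,0.2,0.2]'

```text
time_s: 31.3
tcp_pos: [0.5645, 0.4044, 0.0957]
ee_rot: [[-0.89, 0.456, -0.002], [0.456, 0.89, -0.002], [0.001, -0.003, -1.0]]
wrist_force: [0.2, 1.1, 1.0]
gripper_width: 0.799
```

```bash
python3 - <<'E'
from h import *
st();crop("wrist",150,120,490,400,2.2,"w23.png")
E
```

```text
t 31.3 J [  49.   33.    4.   -0.  -60. -166.] tcp [0.5645 0.4044 0.0957] yaw 152.9 w 0.799 F [0.2 1.1 1. ]
```

View pics/w23.png

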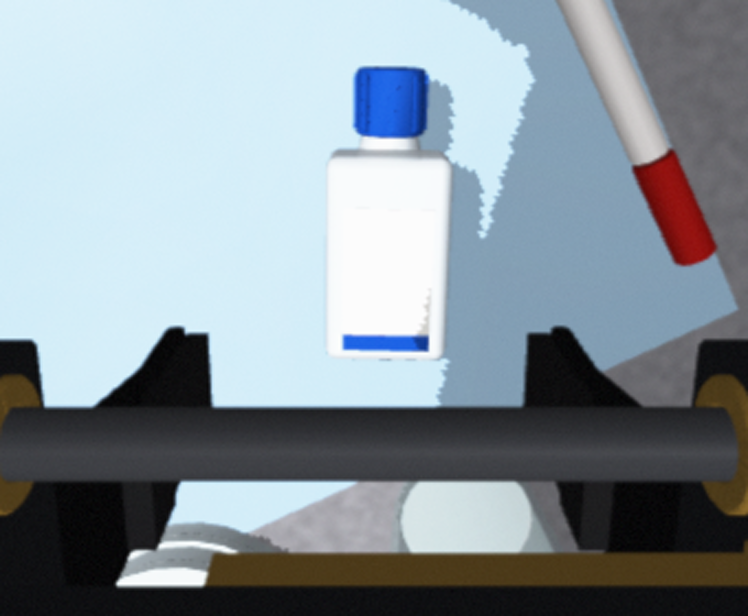

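```bash
python3 - <<'E'
from fl import *
c=r.capture("wrist");P=lambda x,y:(150+(x+.5)/2.2-.5,120+(y+.5)/2.2-.5)
flask(c,P(329,156),P(450,156),P(442,356),P(328,355),.024);st()
E
```

```text
centre [0.569  0.4101 0.024 ] yaw -28.0 len 0.0696 w 0.0393 0.0397
t 31.4 J [  49.   33.    4.    0.  -60. -166.] tcp [0.5658 0.4055 0.0986] yaw 152.9 w 0.802 F [0.2 0.4 0.6]
```

>>> servo_tool --slide '[[0.03,0.09,-0.3],[0,0,-0.5],[0,0,-0.5],[0,0,-0.3],[0,0,-0.15],[0,0,-0.1],[0,0,0],[0,0,0]]' --twist '[[0,0,-0.15],[0,0,0],[0,0,0],[0,0,0],[0,0,0],[0,0,0],[0,0,0],[0,0,0]]' --gripper '[0.2,0.2,0.2,0.2,0.2,0.2,0.2,0.2]'

```text
time_s: 32.4
tcp_pos: [0.5673, 0.4111, -0.0128]
ee_rot: [[-0.883, 0.47, 0.001], [0.47, 0.883, 0.001], [-0.001, 0.002, -1.0]]
wrist_force: [0.4, -0.1, 0.4]
gripper_width: 0.803
```

```bash
python3 - <<'E'
from h import *
st();crop("wrist",150,120,490,400,2.2,"w24.png")
E
```

```text
t 32.4 J [  49.   40.   -1.    0.  -49. -167.] tcp [ 0.5673  0.4111 -0.0128] yaw 151.99 w 0.803 F [ 0.4 -0.1  0.4]
```

View pics/w24.png

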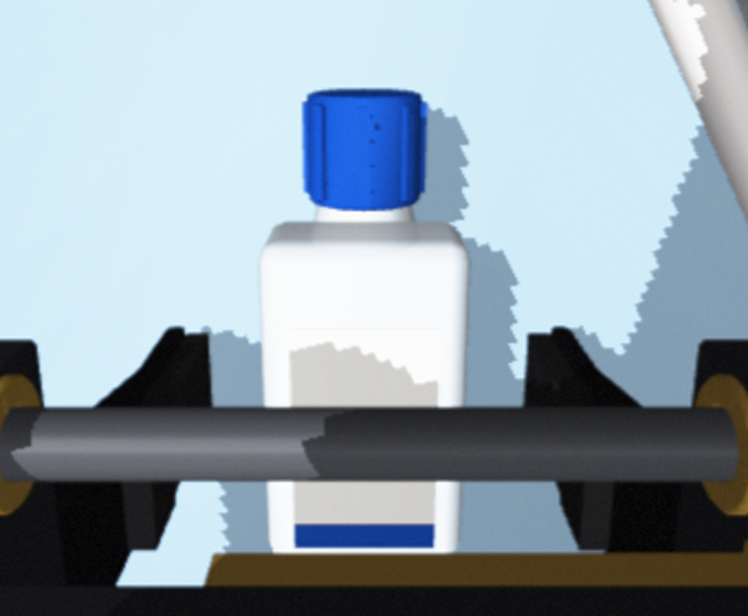

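>>> servo_tool --slide '[[0,0,0],[0,0,0],[0,0,0],[0,0,0],[0,0,0],[0,0,0],[0,0,0.3],[0,0,0.5],[0,0,0.6],[0,0,0.6]]' --twist '[[0,0,0],[0,0,0],[0,0,0],[0,0,0],[0,0,0],[0,0,0],[0,0,0],[0,0,0],[0,0,0],[0,0,0]]' --gripper '[0.4,1,1,1,1,1,1,1,1,1]'

```text
time_s: 33.7
tcp_pos: [0.5669, 0.4107, 0.1087]
ee_rot: [[-0.883, 0.47, 0.001], [0.47, 0.883, 0.001], [-0.0, 0.001, -1.0]]
wrist_force: [0.7, 0.4, -1.0]
gripper_width: 0.478
```

>>> servo_tool --slide '[[0,0,0.5],[0,-0.3,0.35],[0,-0.6,0],[0,-0.7,0],[0,-0.7,0],[0,-0.7,0],[0,-0.7,0],[0,-0.6,0],[0,-0.4,0],[-0.04,-0.22,0],[0,0,0]]' --twist '[[0,0,0],[0,0,0.4],[0,0,0.6],[0,0,0.6],[0,0,0.6],[0,0,0.6],[0,0,0.6],[0,0,0.6],[0,0,0.5],[0,0,0.32],[0,0,0]]' --gripper '[1,1,1,1,1,1,1,1,1,1,1]'

```text
time_s: 35.08
tcp_pos: [0.5644, 0.1146, 0.1585]
ee_rot: [[-1.0, -0.014, 0.001], [-0.014, 1.0, 0.001], [-0.001, 0.001, -1.0]]
wrist_force: [-0.8, -0.2, -1.0]
gripper_width: 0.485
```

>>> servo_tool --slide '[[0,0,-0.3],[0,0,-0.4],[0,0,-0.3],[0,0,0]]' --twist '[[0,0,0],[0,0,0],[0,0,0],[0,0,0]]' --gripper '[1,1,1,1]'

```text
time_s: 35.58
tcp_pos: [0.5636, 0.1157, 0.0964]
ee_rot: [[-1.0, -0.016, -0.002], [-0.016, 1.0, -0.001], [0.002, -0.001, -1.0]]
wrist_force: [0.1, 0.0, 0.8]
gripper_width: 0.481
```

```bash
python3 - <<'E'
from h import *
st();crop("wrist",0,0,640,480,1.2,"w25.png")
E
```

```text
t 35.575 J [  28.   23.  -15.   -0.  -53. -117.] tcp [0.5636 0.1157 0.0964] yaw -179.08 w 0.481 F [0.1 0.  0.8]
```

View pics/w25.png

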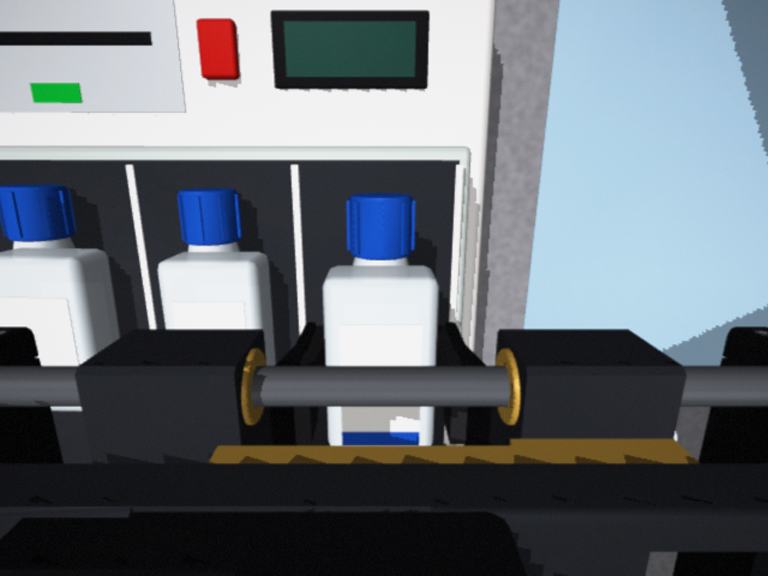

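>>> servo_tool --slide '[[0,0,-0.23],[0,0,-0.13],[0,0,-0.05],[0,0,0],[0,0,0],[0,0,0],[0,0,0.3],[0,0,0.6],[0,0,0.6],[0,-0.3,0.6],[0,-0.6,0.4],[0,-0.5,0]]' --twist '[[0,0,0],[0,0,0],[0,0,0],[0,0,0],[0,0,0],[0,0,0],[0,0,0],[0,0,0],[0,0,0],[0,0,0],[0,0,0],[0,0,0]]' --gripper '[1,1,1,0.38,0.38,0.38,0.38,0.38,0.38,0.38,0.38,0.38]'

```text
time_s: 37.12
tcp_pos: [0.5656, 0.0308, 0.2257]
ee_rot: [[-1.0, -0.016, 0.006], [-0.016, 1.0, 0.001], [-0.006, 0.001, -1.0]]
wrist_force: [-0.2, 0.6, -0.0]
gripper_width: 0.617
```

```bash
python3 - <<'E'
from h import *
st();crop("wrist",0,0,640,480,1.2,"w26.png");crop("side",200,110,440,310,3,"s13.png")
E
```

```text
t 37.125 J [  20.   15.   -6.    0.  -69. -109.] tcp [0.5656 0.0308 0.2257] yaw -179.06 w 0.617 F [-0.2  0.6 -0. ]
```

View pics/w26.png

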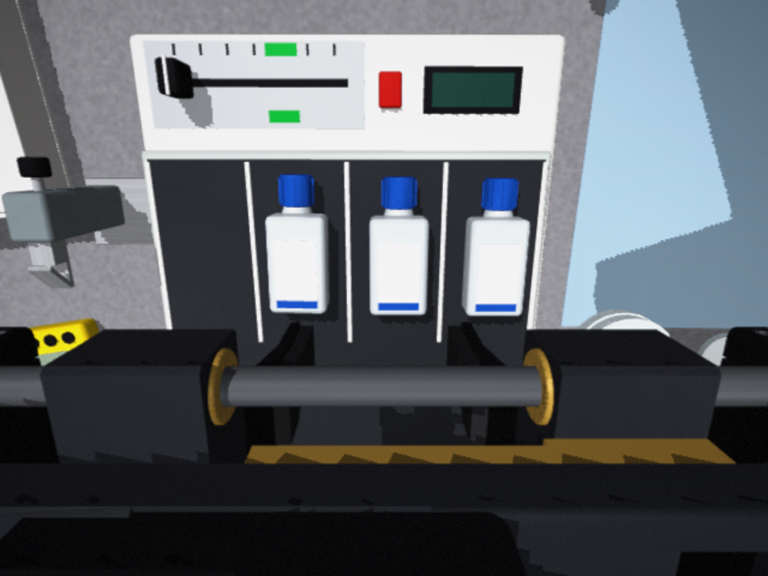

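View pics/s13.png

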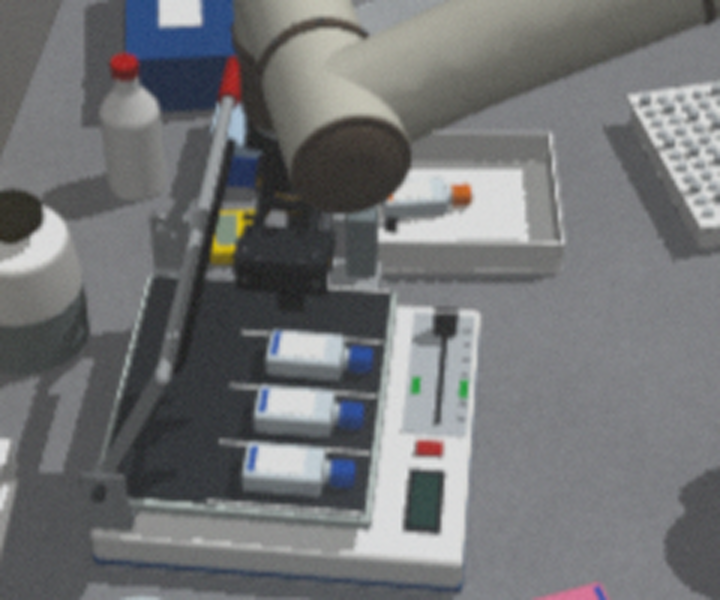

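>>> servo_tool --slide '[[0,0,0.5],[0,0,0.6],[0,-0.2,0.6],[0,-0.5,0.05],[0.1,-0.7,0],[0.2,-0.8,0],[0.3,-0.8,0],[0.3,-0.7,0],[0.35,-0.5,0],[0.3,-0.18,0],[0.1,0,0],[0,0,0]]' --twist '[[0,0,0],[0,0,0],[0,0,0],[0,0,0],[0,0,0],[0,0,0],[0,0,0],[0,0,0],[0,0,0],[0,0,0],[0,0,0],[0,0,0]]' --gripper '[0.6,0.8,1,1,1,1,1,1,1,1,1,1]'

```text
time_s: 38.72
tcp_pos: [0.6635, -0.2304, 0.327]
ee_rot: [[-1.0, -0.017, -0.001], [-0.017, 1.0, 0.0], [0.001, 0.0, -1.0]]
wrist_force: [0.2, -0.1, 0.5]
gripper_width: 0.008
```

```bash
python3 - <<'E'
from h import *
st();crop("wrist",0,0,640,480,1.2,"w27.png");crop("side",220,60,340,160,6,"s14.png");crop("scene",200,200,360,360,4,"s15.png")
E
```

```text
t 38.725 J [ -6.  28.  27.  -0. -89. -83.] tcp [ 0.6635 -0.2304  0.327 ] yaw -179.04 w 0.008 F [ 0.2 -0.1  0.5]
```

View pics/w27.png

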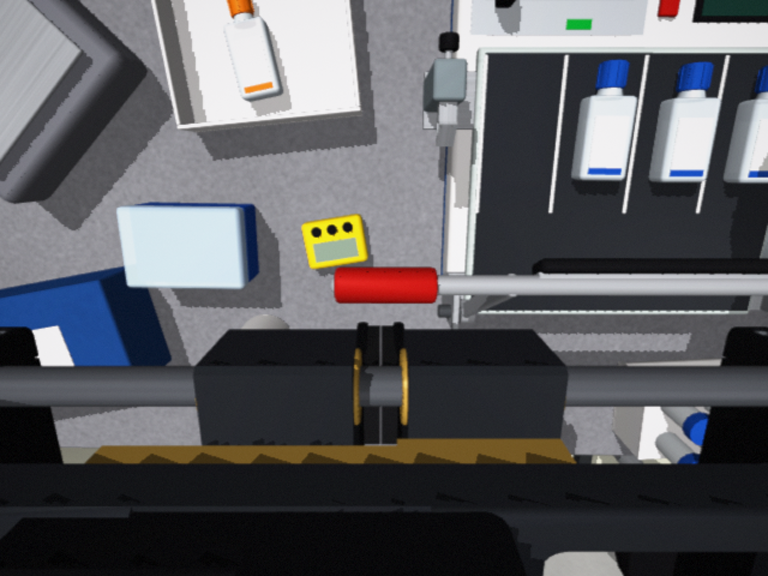

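View pics/s14.png

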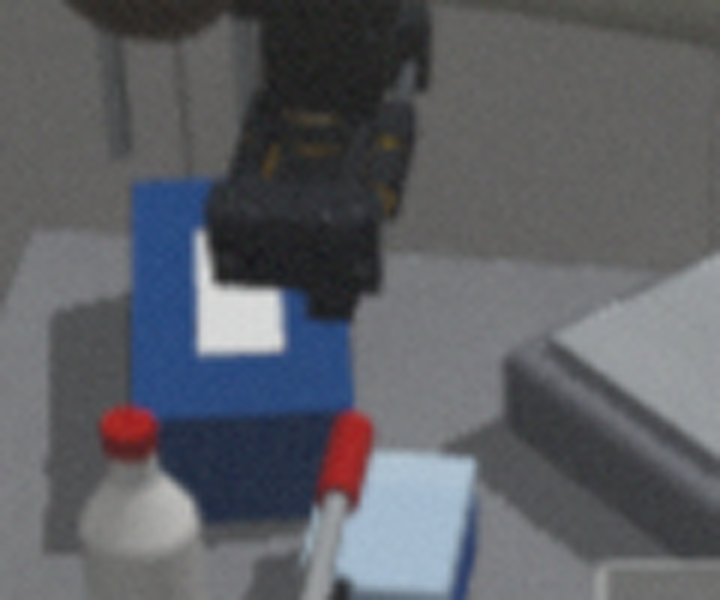

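View pics/s15.png

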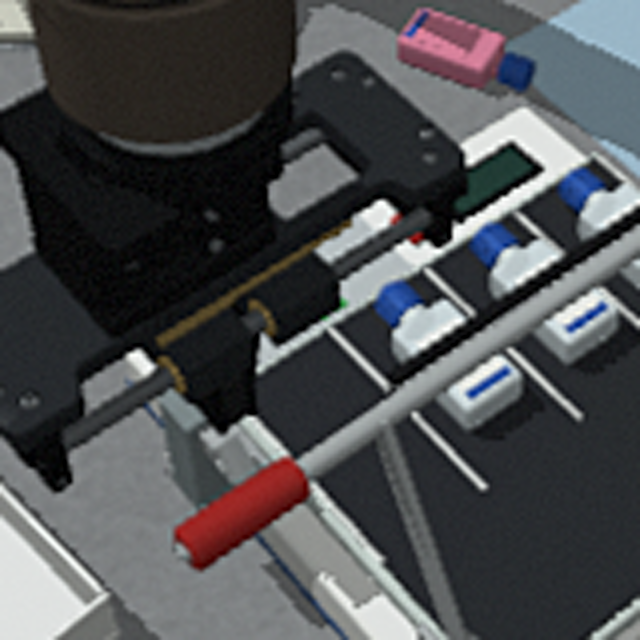

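```bash
python3 - <<'E'
from h import *
c=r.capture("wrist")
for q in((334,285),(386,285),(438,286)): print(ray(c,q[0]/1.2,q[1]/1.2,.27))
print(proj(c,r.sense()['tcp_pos']+np.array([0,0,.018]))*1.2)
for q in((226,22),(265,14),(279,88),(245,97)): print(ray(c,q[0]/1.2,q[1]/1.2,.028).round(3))
E
```

```text
[ 0.65987203 -0.25803202  0.27      ]
[ 0.65937057 -0.22787943  0.27      ]
[ 0.65947188 -0.19769962  0.27      ]
[381.47048191 344.14620209]
[ 0.459 -0.388  0.028]
[ 0.451 -0.349  0.028]
[ 0.518 -0.338  0.028]
[ 0.528 -0.374  0.028]
```

>>> servo_tool --slide '[[0,0,-0.4],[0,0,-0.4],[0,0,-0.25],[0,0,-0.05],[0,0,0]]' --twist '[[0,0,0],[0,0,0],[0,0,0],[0,0,0],[0,0,0]]' --gripper '[1,1,1,1,1]'

```text
time_s: 39.55
tcp_pos: [0.6636, -0.2315, 0.2626]
ee_rot: [[-1.0, -0.016, 0.001], [-0.016, 1.0, -0.001], [-0.001, -0.001, -1.0]]
wrist_force: [-0.7, 0.2, -0.3]
gripper_width: 0.003
```

>>> servo_tool --slide '[[0,0,-0.05],[0,0,-0.05]]' --twist '[[0,0,0],[0,0,0]]' --gripper '[1,1]'

```text
time_s: 39.8
tcp_pos: [0.6636, -0.2315, 0.2561]
ee_rot: [[-1.0, -0.016, 0.001], [-0.016, 1.0, -0.0], [-0.001, -0.0, -1.0]]
wrist_force: [0.6, -0.4, -0.3]
gripper_width: 0.01
```

>>> servo_tool --slide '[[-0.03,0,-0.05],[0,0,0]]' --twist '[[0,0,0],[0,0,0]]' --gripper '[1,1]'

```text
time_s: 40.05
tcp_pos: [0.6618, -0.2315, 0.2532]
ee_rot: [[-1.0, -0.016, 0.002], [-0.016, 1.0, -0.0], [-0.002, -0.0, -1.0]]
wrist_force: [1.4, 1.0, 2.2]
gripper_width: 0.003
```

```bash
python3 - <<'E'
from h import *
st();crop("wrist",0,0,640,480,1.2,"w28.png")
E
```

```text
t 40.05 J [ -6.  28.  18.   0. -79. -83.] tcp [ 0.6618 -0.2315  0.2532] yaw -179.09 w 0.003 F [1.4 1.  2.2]
```

View pics/w28.png

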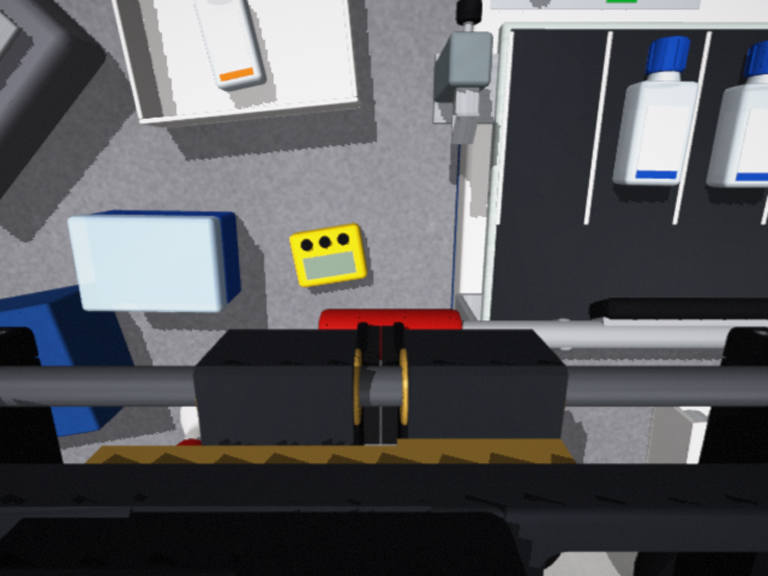

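>>> servo_tool --slide '[[-0.19,0,-0.13],[-0.18,0,-0.12],[-0.17,0,-0.13],[0,0,0]]' --twist '[[0,0,0],[0,0,0],[0,0,0],[0,0,0]]' --gripper '[1,1,1,1]'

```text
time_s: 40.6
tcp_pos: [0.627, -0.2321, 0.2324]
ee_rot: [[-1.0, -0.016, -0.002], [-0.016, 1.0, -0.002], [0.002, -0.001, -1.0]]
wrist_force: [-5.0, 1.2, 9.1]
gripper_width: 0.003
```

```bash
python3 - <<'E'
from h import *
st();crop("wrist",0,0,640,480,1.2,"w29.png");crop("scene",200,200,360,360,4,"s16.png")
E
```

```text
t 40.6 J [ -6.  25.  10.   0. -75. -83.] tcp [ 0.627  -0.2321  0.2324] yaw -179.1 w 0.003 F [-5.   1.2  9.1]
```

View pics/w29.png

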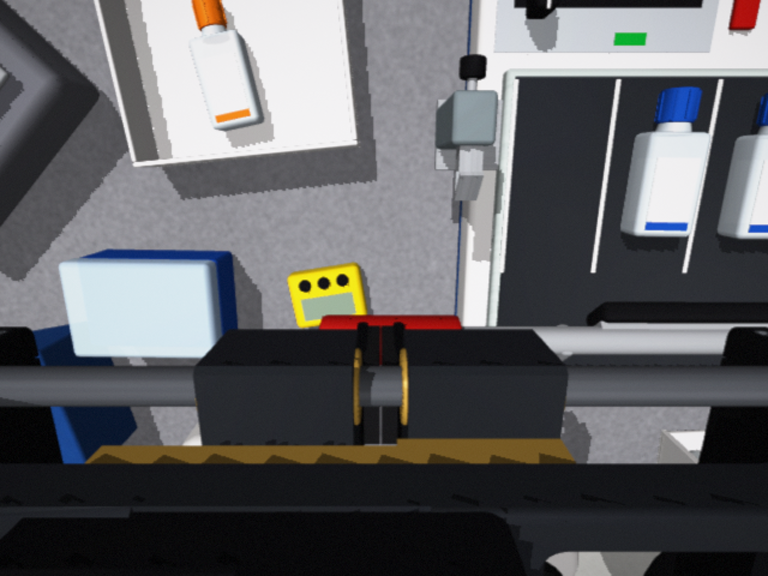

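View pics/s16.png

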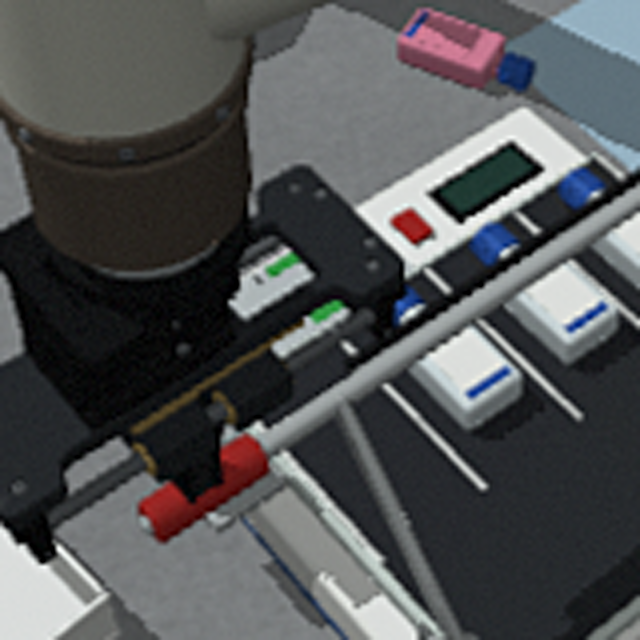

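>>> servo_tool --slide '[[-0.13,0,-0.15],[-0.13,0,-0.16],[-0.13,0,-0.17],[-0.11,0,-0.18],[-0.1,0,-0.19],[0,0,0]]' --twist '[[0,0,0],[0,0,0],[0,0,0],[0,0,0],[0,0,0],[0,0,0]]' --gripper '[1,1,1,1,1,1]'

```text
time_s: 41.45
tcp_pos: [0.5915, -0.232, 0.179]
ee_rot: [[-1.0, -0.015, -0.003], [-0.015, 1.0, -0.0], [0.003, -0.0, -1.0]]
wrist_force: [-3.2, -0.2, 5.2]
gripper_width: 0.003
```

```bash
python3 - <<'E'
from h import *
st();crop("wrist",0,0,640,480,1.2,"w30.png")
E
```

```text
t 41.45 J [ -7.  24.   0.   0. -66. -82.] tcp [ 0.5915 -0.232   0.179 ] yaw -179.12 w 0.003 F [-3.2 -0.2  5.2]
```

View pics/w30.png

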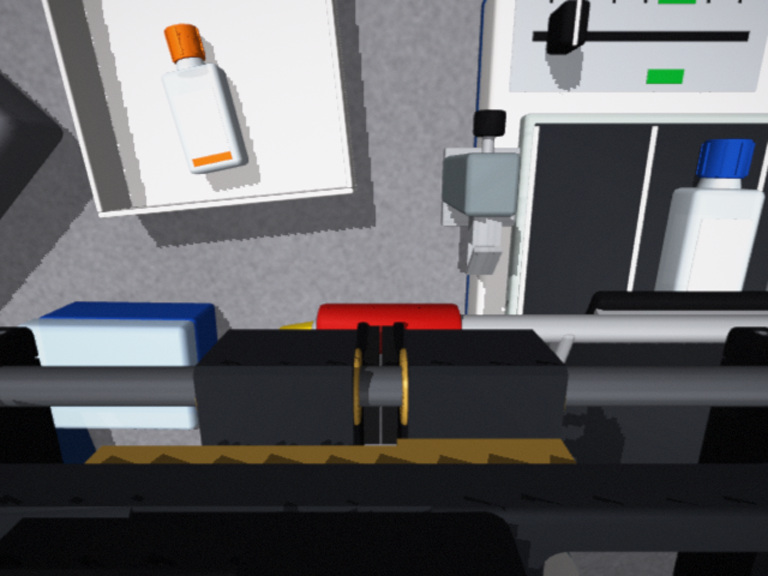

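>>> servo_tool --slide '[[-0.11,0,-0.2],[-0.08,0,-0.21],[-0.06,0,-0.21],[-0.03,0,-0.21],[0,0,-0.1],[0,0,0]]' --twist '[[0,0,0],[0,0,0],[0,0,0],[0,0,0],[0,0,0],[0,0,0]]' --gripper '[1,1,1,1,1,1]'

```text
time_s: 42.25
tcp_pos: [0.576, -0.2315, 0.1224]
ee_rot: [[-1.0, -0.016, -0.001], [-0.016, 1.0, 0.0], [0.001, 0.0, -1.0]]
wrist_force: [-1.8, -2.6, 3.5]
gripper_width: 0.006
```

```bash
python3 - <<'E'
from h import *
st();crop("wrist",0,0,640,480,1.2,"w31.png")
E
```

```text
t 42.25 J [ -7.  25.  -6.   0. -58. -82.] tcp [ 0.576  -0.2315  0.1224] yaw -179.09 w 0.006 F [-1.8 -2.6  3.5]
```

View pics/w31.png

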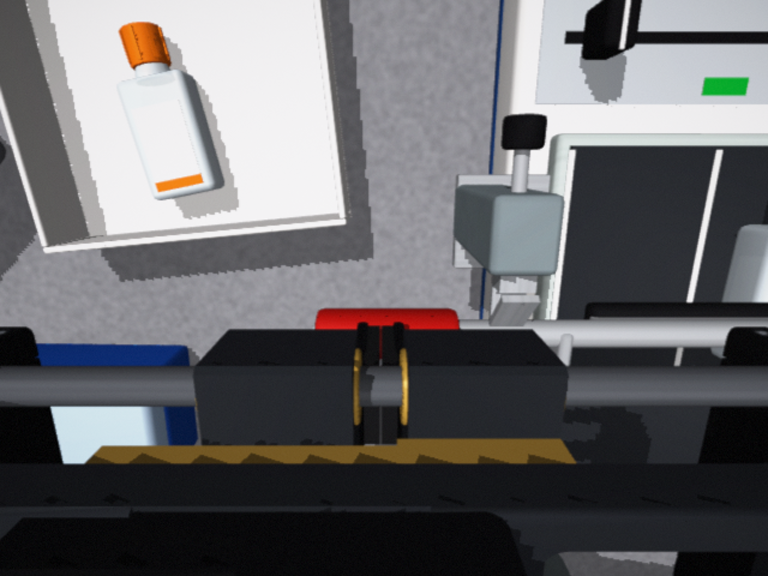

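>>> servo_tool --slide '[[0,0,-0.07],[0,0,-0.05]]' --twist '[[0,0,0],[0,0,0]]' --gripper '[1,1]'

```text
time_s: 42.55
tcp_pos: [0.576, -0.2311, 0.1151]
ee_rot: [[-1.0, -0.016, -0.001], [-0.016, 1.0, 0.001], [0.001, 0.001, -1.0]]
wrist_force: [-2.8, -0.9, 3.9]
gripper_width: 0.003
```

>>> servo_tool --slide '[[0,0,-0.05],[0,0,0]]' --twist '[[0,0,0],[0,0,0]]' --gripper '[1,1]'

```text
time_s: 42.8
tcp_pos: [0.576, -0.2311, 0.1138]
ee_rot: [[-1.0, -0.016, -0.001], [-0.016, 1.0, -0.0], [0.001, -0.0, -1.0]]
wrist_force: [-4.5, -0.5, 9.4]
gripper_width: 0.005
```

```bash
python3 - <<'E'
from h import *
st();crop("wrist",300,150,500,300,4,"w32.png")
E
```

```text
t 42.8 J [ -7.  26.  -7.   0. -57. -82.] tcp [ 0.576  -0.2311  0.1138] yaw -179.06 w 0.005 F [-4.5 -0.5  9.4]
```

View pics/w32.png

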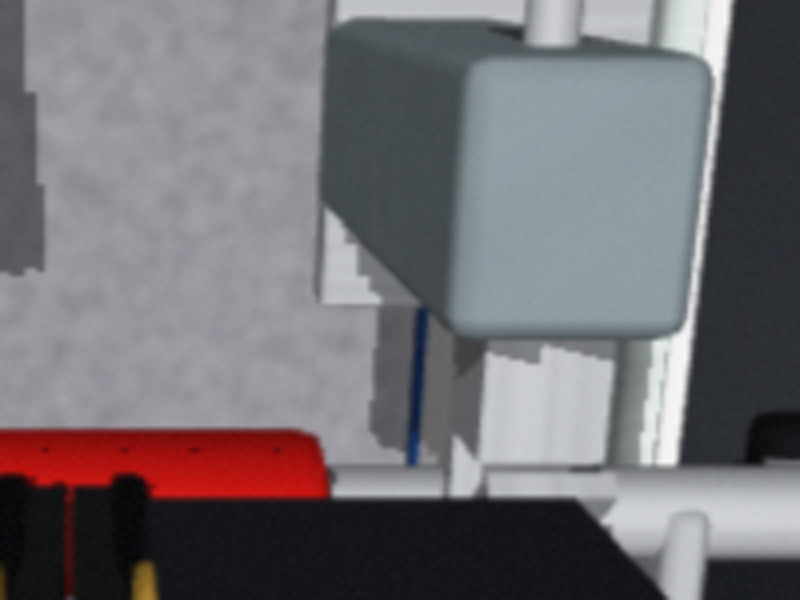

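>>> servo_tool --slide '[[0,0,-0.05],[0,0,0]]' --twist '[[0,0,0],[0,0,0]]' --gripper '[1,1]'

```text
time_s: 43.1
tcp_pos: [0.5761, -0.2312, 0.1135]
ee_rot: [[-1.0, -0.017, 0.0], [-0.017, 1.0, -0.001], [-0.0, -0.001, -1.0]]
wrist_force: [-8.0, 2.4, 20.7]
gripper_width: 0.004
```

>>> servo_tool --slide '[[0,0,-0.05],[0,0,0]]' --twist '[[0,0,0],[0,0,0]]' --gripper '[1,1]'

```text
time_s: 43.35
tcp_pos: [0.5762, -0.2313, 0.1132]
ee_rot: [[-1.0, -0.018, 0.001], [-0.018, 1.0, -0.002], [-0.001, -0.002, -1.0]]
wrist_force: [-12.5, 5.0, 30.1]
gripper_width: 0.0
```

```bash
python3 - <<'E'
from h import *
st();crop("wrist",300,150,500,300,4,"w33.png")
E
```

```text
t 43.35 J [ -7.  26.  -7.   0. -57. -82.] tcp [ 0.5762 -0.2313  0.1132] yaw -178.96 w 0.0 F [-12.5   5.   30.1]
```

View pics/w33.png

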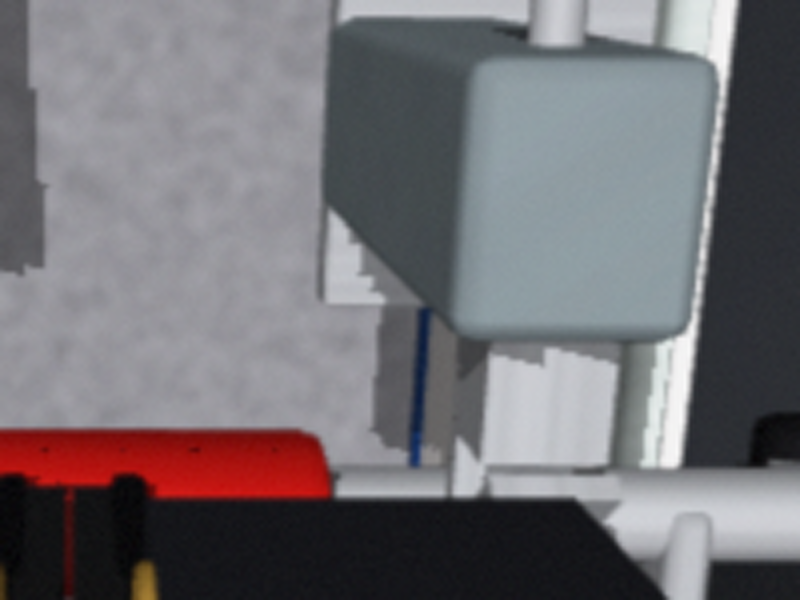

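Hard stop reached. Raise slowly and see whether the bar stays.

>>> servo_tool --slide '[[0,0,0.1],[0,0,0.1],[0,0,0.1],[0,0,0.1],[0,0,0]]' --twist '[[0,0,0],[0,0,0],[0,0,0],[0,0,0],[0,0,0]]' --gripper '[1,1,1,1,1]'

```text
time_s: 44.02
tcp_pos: [0.5768, -0.2313, 0.1309]
ee_rot: [[-1.0, -0.016, 0.001], [-0.016, 1.0, 0.0], [-0.001, 0.0, -1.0]]
wrist_force: [0.6, -0.1, 0.0]
gripper_width: 0.003
```

```bash
python3 - <<'E'
from h import *
st();crop("wrist",0,0,640,480,1.2,"w34.png");crop("scene",200,200,400,380,3.5,"s17.png")
E
```

```text
t 44.025 J [ -7.  25.  -6.  -0. -59. -82.] tcp [ 0.5768 -0.2313  0.1309] yaw -179.09 w 0.003 F [ 0.6 -0.1  0. ]
```

View pics/w34.png

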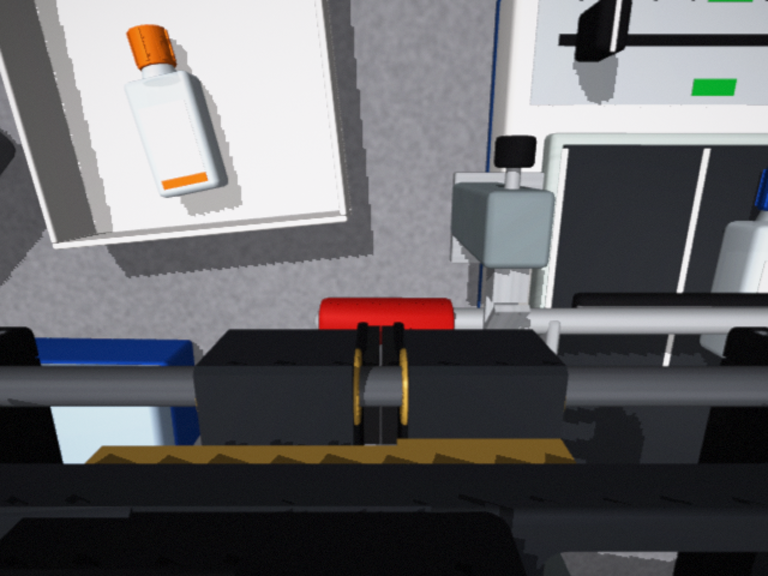

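View pics/s17.png

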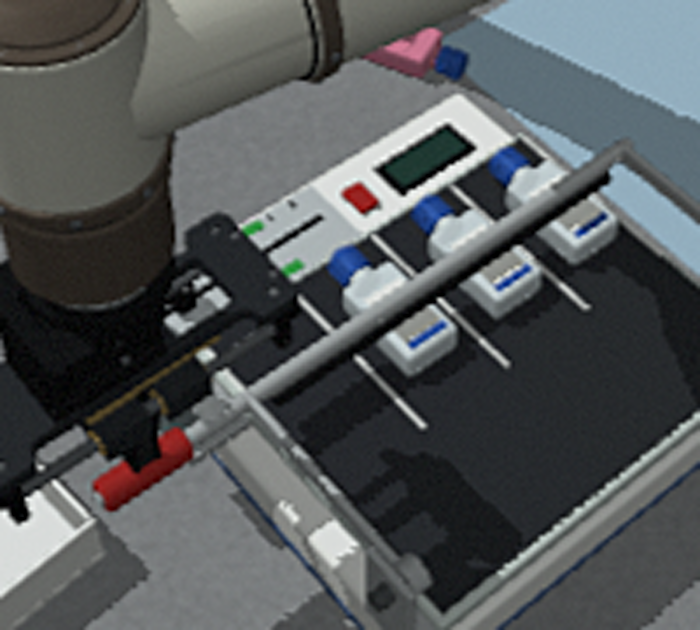

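```bash
python3 - <<'E'
from h import *
c=r.capture("wrist");s=r.capture("side")
X=tri(c,((515+.5)/1.2,(138)/1.2),s,(200+391/3,110+225/3));print(X,proj(c,X)*1.2,(proj(s,X)-[200,110])*3)
for z in (.11,.125,.14): print(z,ray(c,515/1.2,138/1.2,z))
crop("side",300,160,360,210,12,"s18.png")
E
```

```text
[ 0.49755459 -0.17989997  0.13636326] [516.34049868 146.80915991] [392.33985492 224.98412596]
0.11 [ 0.49276937 -0.17294808  0.11      ]
0.125 [ 0.49363804 -0.1773836   0.125     ]
0.14 [ 0.4945067  -0.18181913  0.14      ]
```

View pics/s18.png

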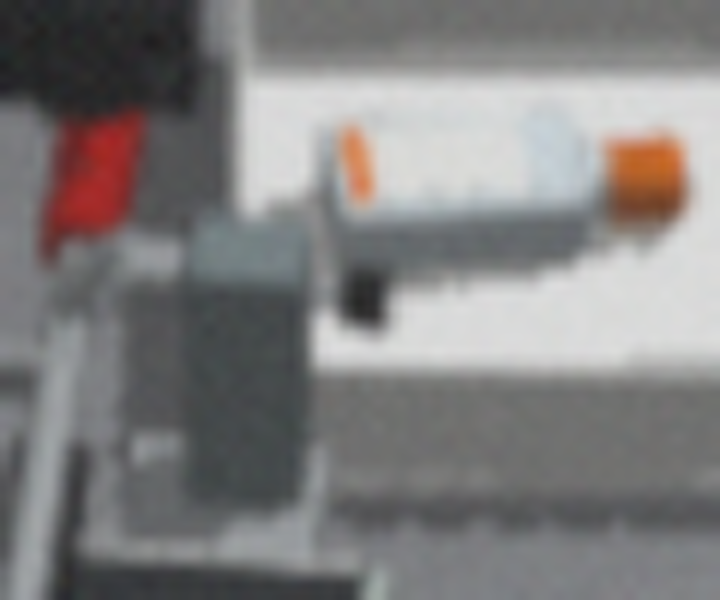

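>>> servo_tool --slide '[[0,0,0.4],[0,0,0.7],[0,0,0.7],[-0.3,0.2,0],[-0.5,0.4,0],[-0.6,0.5,0],[-0.6,0.5,0],[-0.38,0.26,0],[0,0,-0.5],[0,0,-0.7],[0,0,-0.5],[0,0,0]]' --twist '[[0,0,0],[0,0,0],[0,0,0],[0,0,0],[0,0,0],[0,0,0],[0,0,0],[0,0,0],[0,0,0],[0,0,0],[0,0,0],[0,0,0]]' --gripper '[1,1,1,0.5,0.5,0.5,0.5,0.5,0.5,0.5,0.5,0.5]'

```text
time_s: 45.78
tcp_pos: [0.4317, -0.1199, 0.1351]
ee_rot: [[-1.0, -0.016, -0.005], [-0.016, 1.0, -0.0], [0.005, -0.0, -1.0]]
wrist_force: [0.8, 0.3, 0.8]
gripper_width: 0.496
```

```bash
python3 - <<'E'
from h import *
st();crop("wrist",0,0,640,480,1.2,"w35.png")
E
```

```text
t 45.775 J [  5.   9. -29.  -0. -53. -94.] tcp [ 0.4317 -0.1199  0.1351] yaw -179.1 w 0.496 F [0.8 0.3 0.8]
```

View pics/w35.png

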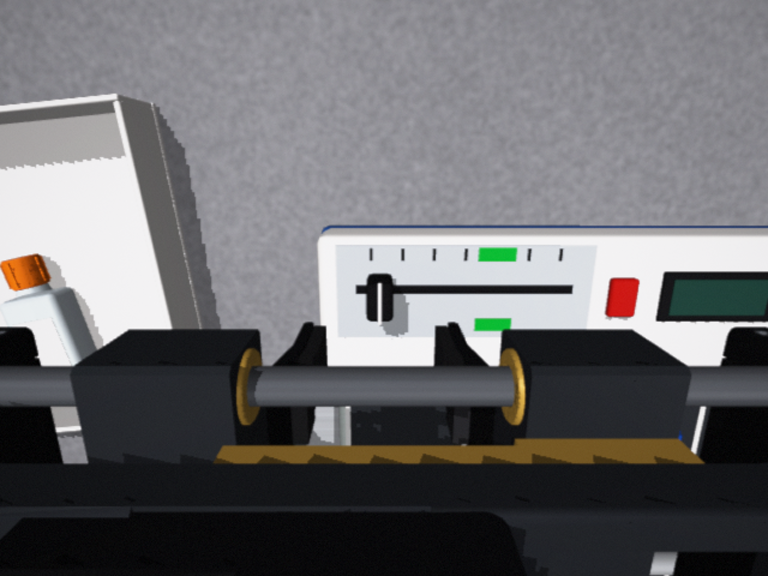

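```bash
python3 - <<'E'
from h import *
c=r.capture("wrist")
f=lambda u,v,z:ray(c,(u+.5)/1.2-.5,(v+.5)/1.2-.5,z).round(4)
print('tick0',f(371,255,.05),'tick.12',f(561,254,.05),'green up',f(479,255,.05),f(516,255,.05),'low',f(475,324,.05),f(510,324,.05))
print('pointer',f(380,284,.081),f(380,318,.081)); print('track',f(357,289,.051),f(573,289,.051)); st()
E
```

```text
tick0 [ 0.4179 -0.1269  0.05  ] tick.12 [ 0.4153 -0.0062  0.05  ] green up [ 0.4168 -0.0582  0.05  ] [ 0.4164 -0.0347  0.05  ] low [ 0.4635 -0.0573  0.05  ] [ 0.4631 -0.0341  0.05  ]
pointer [ 0.4283 -0.1209  0.081 ] [ 0.449  -0.1206  0.081 ]
track [ 0.4402 -0.1357  0.051 ] [0.438  0.0041 0.051 ]
t 45.875 J [  5.   9. -28.   0. -53. -94.] tcp [ 0.4343 -0.12    0.1378] yaw -179.07 w 0.501 F [1.3 0.  0.1]
```

>>> servo_tool --slide '[[0,0,-0.4],[0,0,-0.5],[0,0,-0.4],[0,0,-0.24],[0,0,-0.1],[0,0,0],[0,0,0],[0,0,0],[0,0,0],[0,0,0]]' --twist '[[0,0,0],[0,0,0],[0,0,0],[0,0,0],[0,0,0],[0,0,0],[0,0,0],[0,0,0],[0,0,0],[0,0,0]]' --gripper '[0.5,0.5,0.5,0.5,0.5,0.5,1,1,1,1]'

```text
time_s: 47.12
tcp_pos: [0.4337, -0.1199, 0.0387]
ee_rot: [[-1.0, -0.016, 0.0], [-0.016, 1.0, -0.0], [-0.0, -0.0, -1.0]]
wrist_force: [-0.7, 0.2, 0.9]
gripper_width: 0.183
```

```bash
python3 - <<'E'
from h import *
st();crop("wrist",0,0,640,480,1.2,"w36.png")
E
```

```text
t 47.125 J [  5.  17. -36.   0. -37. -94.] tcp [ 0.4337 -0.1199  0.0387] yaw -179.08 w 0.183 F [-0.7  0.2  0.9]
```

View pics/w36.png

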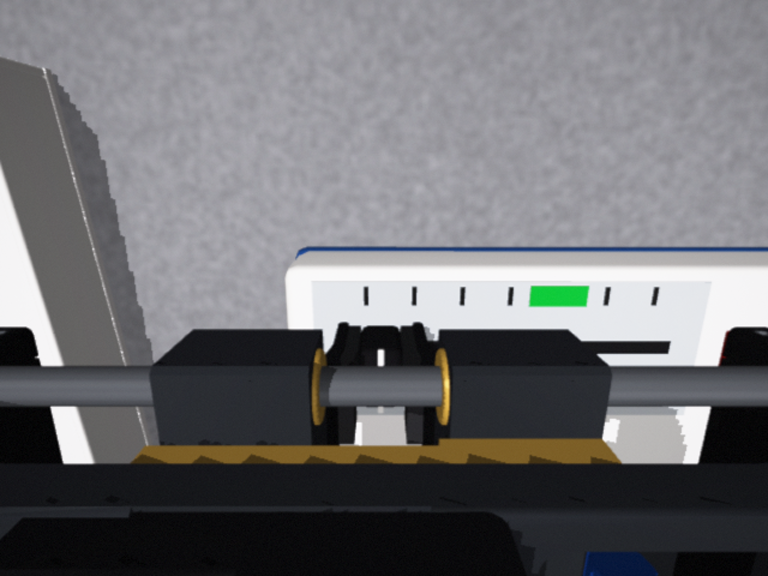

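>>> servo_tool --slide '[[0,0.13,0],[0,0.25,0],[-0.01,0.3,0],[-0.01,0.3,0],[0,0.18,0],[0,0.07,0],[0,0,0],[0,0,0]]' --twist '[[0,0,0],[0,0,0],[0,0,0],[0,0,0],[0,0,0],[0,0,0],[0,0,0],[0,0,0]]' --gripper '[1,1,1,1,1,1,1,1]'

```text
time_s: 48.18
tcp_pos: [0.4326, -0.0455, 0.0387]
ee_rot: [[-1.0, -0.016, 0.001], [-0.016, 1.0, 0.001], [-0.001, 0.001, -1.0]]
wrist_force: [-1.5, 1.9, 5.2]
gripper_width: 0.186
```

```bash
python3 - <<'E'
from h import *
st();crop("wrist",0,0,640,480,1.2,"w37.png")
E
```

```text
t 48.175 J [  16.   16.  -38.   -0.  -37. -105.] tcp [ 0.4326 -0.0455  0.0387] yaw -179.11 w 0.186 F [-1.5  1.9  5.2]
```

View pics/w37.png

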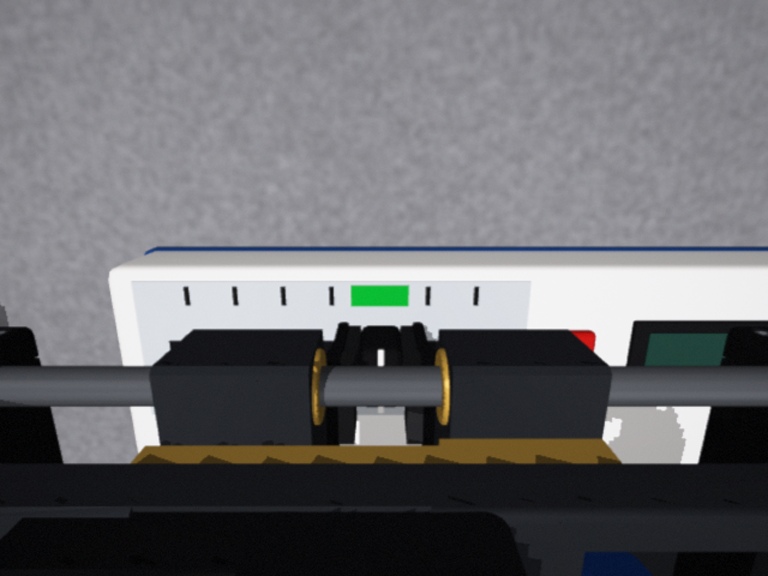

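Pointer (380) is centred on the green band (351–409). Release and retreat.

>>> servo_tool --slide '[[0,0,0],[0,0,0],[0,0,0],[0,0,0.3],[0,0,0.5],[0,0,0.6],[-0.2,0,0.6],[-0.3,0,0.5],[-0.3,0,0.3],[0,0,0],[0,0,0]]' --twist '[[0,0,0],[0,0,0],[0,0,0],[0,0,0],[0,0,0],[0,0,0],[0,0,0],[0,0,0],[0,0,0],[0,0,0],[0,0,0]]' --gripper '[0.5,0.5,0.5,0.5,0.5,0.5,0.5,0.5,0.5,0.5,0.5]'

```text
time_s: 49.6
tcp_pos: [0.3842, -0.046, 0.2058]
ee_rot: [[-1.0, -0.016, -0.001], [-0.016, 1.0, 0.0], [0.001, 0.0, -1.0]]
wrist_force: [0.8, -0.3, -0.8]
gripper_width: 0.503
```

```bash
python3 - <<'E'
from h import *
st();crop("wrist",0,0,640,480,1.2,"w38.png");crop("side",220,110,420,310,3,"s19.png");crop("scene",100,180,500,430,2,"s20.png")
E
```

```text
t 49.6 J [  18.   -2.  -29.   -0.  -63. -107.] tcp [ 0.3842 -0.046   0.2058] yaw -179.1 w 0.503 F [ 0.8 -0.3 -0.8]
```

View pics/s19.png

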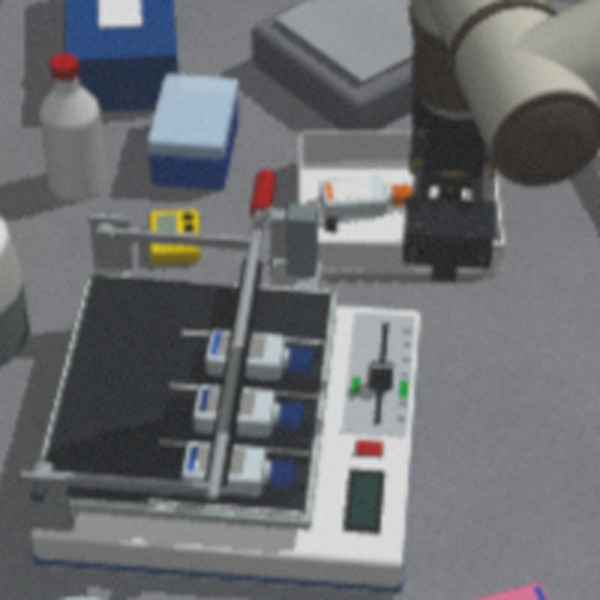

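View pics/s20.png

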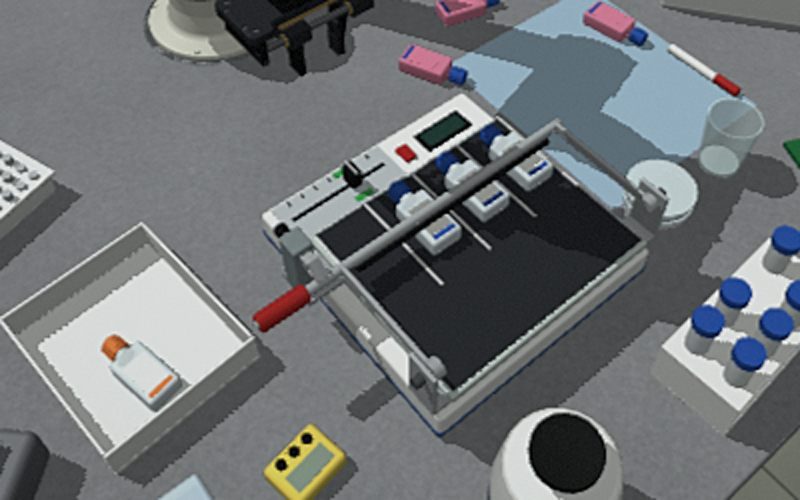

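View pics/w38.png

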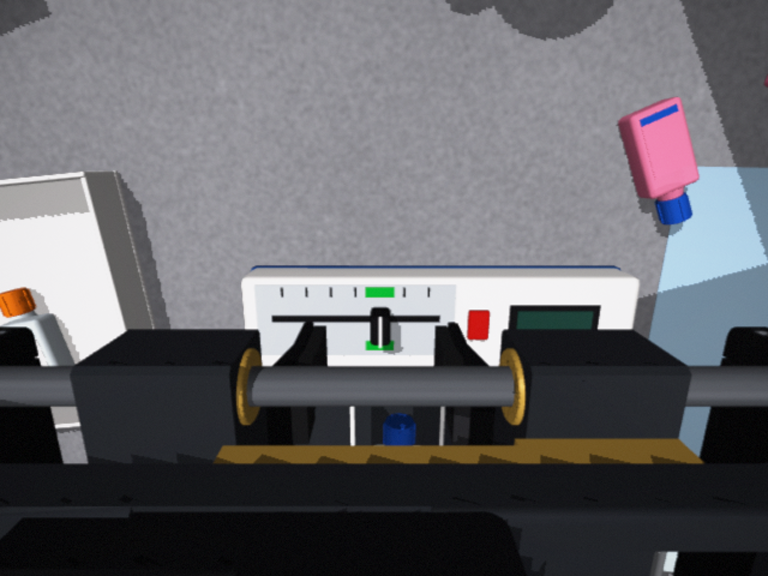

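```bash
python3 -c "
from station import r
print(r.finish_job())"
```

```text
the job is handed in; nothing more can be done
None
```

I did the whole task and handed the job in at about 50 s. The hand-in gives no verdict, so what follows rests on my own last pictures.

- **Flasks:** I saw one orange-capped flask on the shaker and three blue-capped ones on the bench. The orange one lies flat in the tray. The blue ones lie in lanes 2, 3 and 4, caps to the control deck; I left the pink and brown look-alikes alone. The lane 2 flask measured about 1 mm off its lane's middle line; lanes 3 and 4 I judged by eye.
- **Bar:** I pressed it to its hard stop. It stayed level with no force on the fingers after I let go, and it lies across all three bodies.
- **Slider:** I moved it only after the bar held. Its pointer stands in the middle of the green band, and the arm is clear of everything.

**What disagreed or went wrong:**
- My first grasp closed above the orange flask, because the fingertips sit about 20 mm higher than the reported tool position suggests. I allowed for that from then on; the flask did not move.
- The orange flask later lay a few centimetres from where I put it down, probably the knock the task warned of. It is still flat, about 43 mm from the tray's centre against a limit of 85.
- The side camera's flask positions were 5 to 8 mm off the wrist camera's, so I trusted the wrist camera.

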